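# Mesh the pinion in the etching press gearbox

## Robot

A 6-joint arm with a two-finger parallel gripper is mounted at the origin on the work surface. World frame = base frame: x ahead of the robot, y to its left, z up, the work surface at z = 0. Lengths are in m, angles in rad, forces in N, time in s.
With the tool pointing down it reaches from about 0.35 to 0.975 m from the base axis. Payload 4.9 kg.
Tool frame: the origin (TCP) lies midway between the tips of the shut fingers; the grasp point (between the pads) lies 19 mm behind it; x points along the fingers, y is the direction in which the jaws open and shut, and the axes are right-handed (so a half turn about x gives the same grasp; the last joint's range is limited). The gripper opens to 85 mm and grips with 20 to 120 N. Pads are 22 mm wide; open, the fingers measure 114 mm over their backs; the gripper's body (76 mm by 85 mm) begins 54 mm behind the grasp point. The pads swing forward as they close: fully open they stand 13 mm farther back than shut.
Start: joints at [1.073, 0.053, 1.613, -0, 1.476, -0.119], TCP at [0.231, 0.581, 0.192] pointing down, gripper open.
Joint ranges: [-3.01, 3.01], [-1.01, 2.22], [0.06, 2.58], [-1.02, 4.17], [0.09, 2.62], [-3.14, 3.14]. Speed limits (rad/s): [2.57, 2.57, 3.14, 3.14, 3.14, 3.14].

## Interface

Orientations are given as a rotation vector (axis times angle).
In Python, from station import ctrl gives the robot as it stands.
- The arm moves only by the shell command python3 -m handwheel 'ROWS' [FORCE]. ROWS is JSON, a list of rows, each a list of 3 entries, a list of its own where there are three numbers: the finger opening in m, from 0 to 0.0854, then the shift along the tool's x, y, z in m, then the turn, a rotation vector about the tool's x, y, z in degrees. In form: [[claw, [dx, dy, dz], [ax, ay, az]], ...]. A call has 1 to 10 rows; each row shifts and turns the commanded pose from where the row before left it, along the tool's axes as they then stand; what a row does not reach is not made up. A row lasts 1/12 s, in which the tool goes at most 41.7 mm and 7.16 degrees, less where a joint would pass 70% of its speed; a pose out of reach is approached as far as the arm can. A call with a gripper value outside its range is refused whole. The fingers move at their own pace and stop on an object; FORCE is the grip in N (left out, the last holds). Time passes only in rows, so rows that do not move let the fingers close. It gives the time, the measured TCP pose, the force and the opening at its end, in the units of the state.
- ctrl.get_obs(): the state, without advancing time (a new reading comes with each control period).
- ctrl.get_image(name): name is "scene" or "top" or "wrist"; returns the picture (480x640x3 uint8, red, green, blue); there is no depth.
- ctrl.camera_params(name): a dict with "vertical_fov" (degrees; the focal length in pixels is half the picture's height over the tangent of half this angle, whatever the lens; pixels are square), "cx", "cy" (the principal point, pixels), "rvec" (rotation vector, rad) and "tvec" (3), from world to camera coordinates, as OpenCV has them; the wrist camera has in their place "T_tool_cam" (4x4, takes a point from camera to tool coordinates, whose origin is the TCP and whose axes are the tool frame's). Camera axes: x right, y down, z forward; pixel columns grow to the right and rows downward; lengths in m; the calibration is good to about 2 mm. The wrist camera is an equidistant fisheye: a pixel r from the principal point sees the ray r / f radians off the axis. A picture is of the moment at which its call begins: read the wrist's pose just before it. camera_params takes no time and is no camera call.
- ctrl.finish_job(): hands the job in, once; it reports no verdict.
Trained networks look in the newest picture that a camera, given by its name, has taken for a name from the list of things; names that differ only in an ending like _2 or _b are one class to them, and where a whole thing is asked for, a point or a joint stands for the part that bears it (a point fixed in the world has none). Each returns a list of dicts, best first, with "score" (0 to 1); they miss things now and then, are a little off and sometimes report something else, mostly with a low value. They report only what shows in the picture. A call takes as long as a camera call. They do not tell look-alikes from the thing itself.
- ctrl.look_for(thing, camera): "box" ([centre column, centre row, width, height] in pixels, round what is visible of it).
- ctrl.silhouettes(thing, camera): "mask" (480x640 bool, what is visible of it) and "box" ([centre column, centre row, width, height] in pixels, round what is visible of it).
- ctrl.tip_of(thing, camera): "centre" ([row, column] in pixels: a listed point, or the origin of a listed thing).
The state is a dict: "t": time; "q": joint angles; "dq": joint speeds; "effort": joint torques, N m; "tool_pos": TCP position; "tool_rot": TCP orientation; "contact_force": force on the tool from outside, world axes, zero at the start; "wrist_torque": the same for the moment, N m; "opening": finger opening in m.
Only numpy, scipy, OpenCV 4.12 (cv2) and the standard library are available. Lean on these libraries where they do the work, as an engineer would, in place of code of your own. Each camera call takes 0.05 s, during which the arm holds its last target.

## Task

The etching press's gearbox stands open on the tilted bench stand: put the blue-faced pinion onto its bare stud and, rocking it gently about its axis until its teeth find the big gear's, slide it fully home on the shoulder without forcing it. Then, with the pinion home, turn it about a sixth of a turn by its hexagon, either way, so that the big gear is seen to follow, and let go, leaving the pinion home. Leave the worn brown gear, the tools and the tins where they are.

Things in the scene. Friction and masses are not known exactly. Their poses are not given: they have to be found in the camera images.
- pinion_center (a point): Centre of the pinion to fit: a loose steel spur gear, 0.5 to 0.75 kg, blue ring on its face, at first flat on the table, boss up. 56 mm tall: toothed disc 20 mm thick, 99 mm over its 18 teeth, and a bright hexagon boss on top; a 22 mm bore goes right through. This point is on the axis, 28 mm above the underside; z is the axis, towards the boss; x passes through the middle of a tooth.
- boss_center (a point): Middle of the pinion's hexagon boss, by which to hold it: 40 mm across flats, 36 mm high, from the toothed disc's top face (18 mm below this point) to the pinion's top. On the axis, 10 mm above pinion_center, same axes; x is square to one pair of flats, the other pairs lie 60 degrees on.
- home (a point): Fixed point on the stud where pinion_center comes when the pinion is fully home. z runs outwards along the stud and leans 30 degrees from vertical towards the robot's side; x runs up the slope of the gearbox; y points from the stud to the big gear. The shoulder on which the home pinion rests is 28 mm below this point. The gearbox's rim stands 16 mm above the shoulder.
- stud_tip (a point): Outer end of the bare stud, on its axis, 63 mm above the shoulder, 35 mm above home, same axes. The stud is steel, 20 mm in diameter, its nose tapering to 9 mm over the last 17 mm; the pinion's bore has 1 mm of play all round on it. Nothing stands above it.
- shaft_center (a point): On the axis of the big gear (z), 30 mm above the stud's shoulder. Big gear: dark steel, 30 teeth of the same size, 159 mm over the tips, 20 mm thick, its faces level with the home pinion's, axis parallel to the stud, 121 mm from it. The pinion stops on its face about 20 mm short of home until teeth meet gaps. One tooth is 20 degrees of pinion turn; meshed, the teeth have about 3 mm of play.
- shaft_mark (a point): Yellow mark on the flange of the big gear's shaft, 30 mm from its axis. It turns with the big gear, but the teeth stand at another angle to it each time, so it does not tell where they are. The big gear turns stiffly (0.5 Nm), stays where it is left, may be turned either way by the meshed pinion, and goes 0.6 times as far. How far it has turned shows here.
- worn_gear: Bystander: the worn, rust-brown gear with broken teeth and a low round hub, 99 mm in diameter, 30 mm high, flat on the table; origin at the centre of its underside.
- spanner: Bystander: steel spanner 200 mm long lying on the table, up to 8 mm high; origin at its middle, x along it.
- ink_knife: Bystander: ink knife 240 mm long with a red handle, lying on the table, 20 mm high; origin at its middle, x towards the blade.
- grease_tin: Bystander: tin with a green band, 84 mm in diameter, 62 mm high; origin at the centre of its underside.
- ink_tin: Bystander: tin with a black band, 84 mm in diameter, 85 mm high; origin at the centre of its underside.
- blue_tin: Bystander: tin with a blue band, 84 mm in diameter, 85 mm high; origin at the centre of its underside.
- brayer: Bystander: ink roller with a dark rubber roller 150 mm long and 52 mm thick and a wooden handle, lying on the table; origin on the table below its fork, x towards the roller.
- stand: The gearbox on its tilting stand, both fixed: a dark steel base plate 230 x 300 mm with two cheeks that carry the open dark-green gear case, 226 x 290 x 36 mm, its floor sloping 30 degrees down towards the robot's side. Origin on the table, at the middle of the base plate; z is up, x points up the slope.
Not all that is in view belongs to the job. Several things look just like the part that bears pinion_center: the one meant starts nearest to the robot's base.

How it is judged:
On the way, in this order (a step that is already met when the one before it is completed fails the run):
1. the pinion is fully home on its stud, in mesh with the big gear (distance between pinion_center and home below 0.004 m and angle between the z axis of pinion_center and the z axis of home, either way round below 0.07 rad), for 0.2 s.
2. turned by the pinion, which stays home, the big gear has gone round by more than 20 degrees from where it stood (distance of shaft_mark from where it was at the start of the episode above 0.0105 m and distance between pinion_center and home below 0.004 m), for 0.2 s.
At the end, for the whole second after the job is handed in: The pinion's centre is within 4 mm of its home point on the stud, its axis within 4 degrees of the stud's, at rest and released; on the way the home pinion turned the big gear more than 20 degrees from where it stood (all of step 1 and linear speed of pinion below 0.02 m/s and angular speed of pinion below 0.2 rad/s); the robot touches nothing.
It fails at once if the pinion was slammed or forced: more than 150 N between it and the gearbox with its gears (contact force between pinion and stand above 150 N).
It fails at once if a bystander was shifted by more than 30 mm (distance of any of worn_gear, spanner, ink_knife, grease_tin, ink_tin, blue_tin, brayer from where it was at the start of the episode above 0.03 m).
It also fails if it takes over 51 s, if anything falls off the work surface, if the arm or the gripper's body presses on something with over 40 N, if the wrist force passes 120 N, or if a joint passes its speed limit or range.

## Working session

There is one attempt and no reset: what is moved stays moved. The work goes in short steps, Python scripts to look and compute and a shell command to move; the robot and the scene stay as the last step left them, time stands still between calls to the robot, and variables do not carry over. Pictures are saved under pics/ and viewed, and the job is handed in when it is done.

```bash
ls; mkdir -p pics; python3 - <<'E'
from station import ctrl
import cv2
o=ctrl.get_obs(); print({k:(v if not hasattr(v,'round') else v) for k,v in o.items()})
for n in ["scene","top","wrist"]:
    im=ctrl.get_image(n); cv2.imwrite(f"pics/a_{n}.png",im[:,:,::-1]); print(n,ctrl.camera_params(n))
print(ctrl.get_obs()["t"])
E
```

```text
pics
{'t': 0.0, 'q': array([ 1.07301128e+00,  5.33740246e-02,  1.61432904e+00, -1.26952943e-05,
        1.47600337e+00, -1.19001209e-01]), 'dq': array([-0.00167554, -0.00102913, -0.00011564,  0.00021783,  0.00147819,
       -0.00146736]), 'effort': array([ 2.23386582e-03, -3.93675649e+01, -3.70182931e+01,  4.37884012e-05,
        6.87388223e-03, -1.53789489e-05]), 'tool_pos': array([0.23077555, 0.58005529, 0.19023154]), 'tool_rot': array([ 0.29560613,  1.55092161, -0.29879169]), 'contact_force': array([ 0.44979381, -0.03164142, -0.05014161]), 'wrist_torque': array([ 0.01312558, -0.03555715,  0.05188239]), 'opening': 0.08508495460220608}
scene {'vertical_fov': 47.87581693408222, 'cx': 309.88512829735544, 'cy': 239.3944581730407, 'rvec': array([ 2.41192593,  0.69887444, -0.22233069]), 'tvec': array([-0.4946049 , -0.14811366,  1.79892256])}
top {'vertical_fov': 53.10868433509598, 'cx': 313.13080373229803, 'cy': 245.06743294154558, 'rvec': array([ 2.05175291, -2.17032504,  0.22091154]), 'tvec': array([0.06129023, 0.57798606, 1.52510628])}
wrist {'vertical_fov': 65.70646984690485, 'cx': 320.6363172086294, 'cy': 238.1255221496371, 'T_tool_cam': array([[ 7.57077463e-04, -2.87309630e-01,  9.57837462e-01,
        -1.82730567e-01],
       [ 9.99999701e-01,  6.91447420e-05, -7.69662199e-04,
         1.73435904e-05],
       [ 1.54901937e-04,  9.57837759e-01,  2.87309597e-01,
        -7.31379032e-02],
       [ 0.00000000e+00,  0.00000000e+00,  0.00000000e+00,
         1.00000000e+00]])}
0.15
```

View pics/a_scene.png

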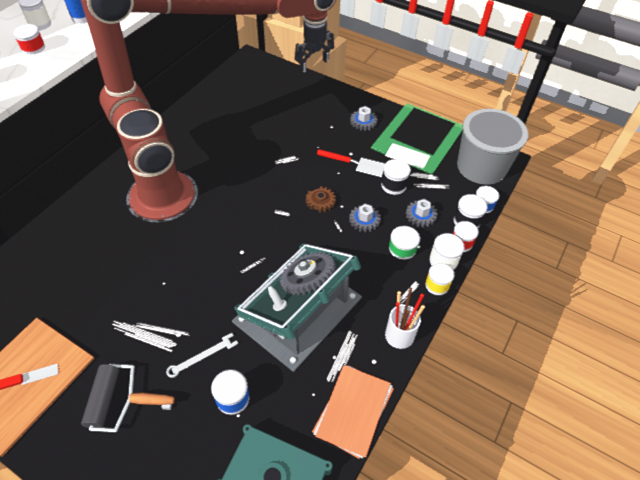

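View pics/a_top.png

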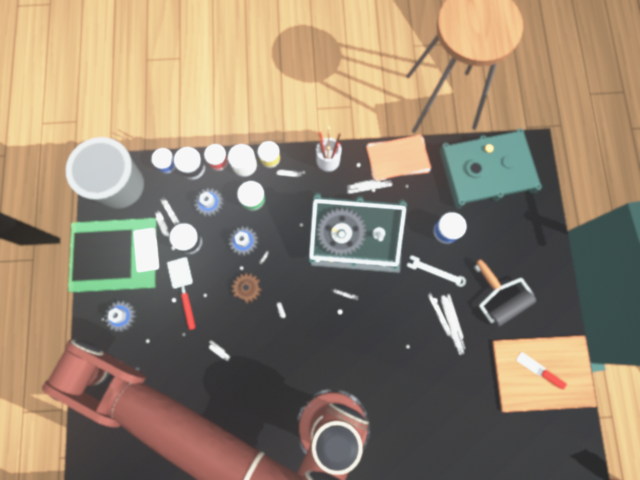

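View pics/a_wrist.png

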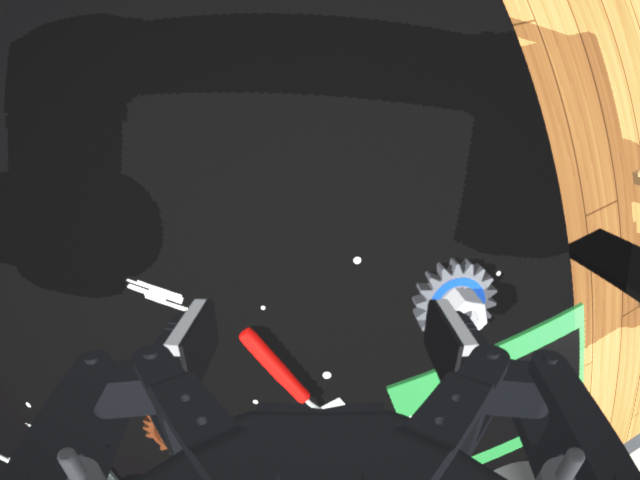

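Scene and top both show three blue-faced pinions: top (120,317), (243,240) and (209,202). The robot base is near (335,440) and the gearbox near (358,235). Next I'll measure them.

```bash
cat > h.py <<'E'
import numpy as np, cv2
from scipy.spatial.transform import Rotation as R
from station import ctrl
def cam(name,obs=None):
    p=ctrl.camera_params(name); f=240/np.tan(np.radians(p["vertical_fov"])/2)
    if name!="wrist":
        Rm=R.from_rotvec(p["rvec"]).as_matrix(); return dict(f=f,c=(p["cx"],p["cy"]),R=Rm.T,o=-Rm.T@p["tvec"],fish=False)
    T=np.eye(4);T[:3,:3]=R.from_rotvec(obs["tool_rot"]).as_matrix();T[:3,3]=obs["tool_pos"];T=T@p["T_tool_cam"]
    return dict(f=f,c=(p["cx"],p["cy"]),R=T[:3,:3],o=T[:3,3],fish=True)
def ray(c,u,v):
    x,y=(u-c["c"][0])/c["f"],(v-c["c"][1])/c["f"]
    if c["fish"]:
        r=np.hypot(x,y)+1e-12; d=np.array([x/r*np.sin(r),y/r*np.sin(r),np.cos(r)])
    else: d=np.array([x,y,1.])
    d=c["R"]@d; return c["o"],d/np.linalg.norm(d)
def proj(c,P):
    X=c["R"].T@(np.asarray(P,float)-c["o"])
    if c["fish"]:
        r=np.hypot(X[0],X[1])+1e-12; th=np.arctan2(r,X[2]); return np.array([c["c"][0]+c["f"]*th*X[0]/r,c["c"][1]+c["f"]*th*X[1]/r])
    return np.array([c["c"][0]+c["f"]*X[0]/X[2],c["c"][1]+c["f"]*X[1]/X[2]])
def onz(c,u,v,z):
    o,d=ray(c,u,v); return o+d*(z-o[2])/d[2]
def tri(rays):
    A=np.zeros((3,3));b=np.zeros(3)
    for o,d in rays:
        M=np.eye(3)-np.outer(d,d);A+=M;b+=M@o
    P=np.linalg.solve(A,b); return P,[np.linalg.norm(np.cross(P-o,d)) for o,d in rays]
E
python3 - <<'E'
from h import *
for n in ["scene","top"]:
    ctrl.get_image(n)
    for t in ["pinion_center","boss_center","home","stud_tip","shaft_center","shaft_mark"]:
        print(n,t,[(round(d["score"],2),[round(float(x),1) for x in d["centre"]]) for d in ctrl.tip_of(t,n)])
o=ctrl.get_obs(); ctrl.get_image("wrist")
for t in ["pinion_center","boss_center"]:
    print("wrist",t,[(round(d["score"],2),[round(float(x),1) for x in d["centre"]]) for d in ctrl.tip_of(t,"wrist")])
c=cam("top")
for u,v in [(118,316),(243,240),(209,202)]: print(onz(c,u,v,.03))
print(o["t"])
E
```

```text
scene pinion_center [(0.91, [209.4, 419.6]), (0.87, [117.6, 364.2]), (0.69, [215.9, 364.2])]
scene boss_center [(0.83, [115.8, 366.6]), (0.71, [215.0, 364.6]), (0.57, [206.2, 422.6])]
scene home [(0.57, [295.2, 271.9])]
scene stud_tip [(0.81, [288.5, 267.6]), (0.29, [401.7, 131.9])]
scene shaft_center [(0.79, [262.7, 303.9])]
scene shaft_mark [(0.74, [261.8, 310.5])]
top pinion_center [(0.85, [317.5, 118.4]), (0.71, [201.4, 206.1]), (0.67, [240.7, 243.2])]
top boss_center [(0.94, [201.9, 206.1]), (0.84, [315.5, 117.7]), (0.61, [236.9, 241.7])]
top home [(0.7, [237.8, 379.5])]
top stud_tip [(0.79, [241.8, 382.9])]
top shaft_center [(0.5, [233.4, 341.8]), (0.48, [229.8, 446.7])]
top shaft_mark [(0.52, [231.3, 337.4])]
wrist pinion_center [(0.68, [308.6, 460.0])]
wrist boss_center [(0.84, [314.0, 457.5])]
[0.38631056 0.67922591 0.03      ]
[0.617849 0.26405  0.03    ]
[0.75825196 0.37738382 0.03      ]
0.85
```

The pinion nearest the base is the one at top (243,240), about (0.618, 0.264), 0.67 m out against 0.78 and 0.85 for the others. Now I'll work out a first view pose with the wrist camera over it.

```bash
cat >> h.py <<'E'
def plan(Rt,pt,obs=None,maxrot=7.0,maxd=0.040):
    """one-off: tool-frame displacement (in current frame) and rotvec to target"""
    obs=obs or ctrl.get_obs()
    R0=R.from_rotvec(obs["tool_rot"]).as_matrix()
    dR=R.from_matrix(R0.T@Rt).as_rotvec(degrees=True)
    dp=R0.T@(np.asarray(pt)-obs["tool_pos"])
    n=int(np.ceil(max(np.linalg.norm(dR)/maxrot,np.linalg.norm(dp)/maxd)))
    n=max(n,1)
    Rs=R.from_rotvec(dR/n,degrees=True).as_matrix()
    print("n",n,"rot total",dR.round(2),"per row",(dR/n).round(3),"shift total(mm)",(dp*1000).round(1))
    M=np.eye(3)
    for i in range(n):
        print([ (M.T@dp/n).round(4).tolist(), (dR/n).round(3).tolist()])
        M=M@Rs
E
python3 - <<'E'
from h import *
o=ctrl.get_obs(); print(R.from_rotvec(o["tool_rot"]).as_matrix().round(3))
for n,k,b in [("top","a_top",(300,185,120,100)),("top","a_top",(205,215,70,90)),("scene","a_scene",(225,230,140,140))]:
    im=cv2.imread(f"pics/{k}.png"); x,y,w,h=b; s=min(800//w,600//h)
    cv2.imwrite(f"pics/z_{n}_{x}.png",cv2.resize(im[y:y+h,x:x+w],None,fx=s,fy=s,interpolation=cv2.INTER_CUBIC)); print(n,x,s)
E
```

```text
[[ 0.     0.37   0.929]
 [ 0.     0.929 -0.37 ]
 [-1.     0.     0.   ]]
top 300 6
top 205 6
scene 225 4
```

```bash
python3 - <<'E'
from h import *
A,B=cam("scene"),cam("top")
P={"home":((271.9,295.2),(379.5,237.8)),"tip":((267.6,288.5),(382.9,241.8)),"shaft":((303.9,262.7),(341.8,233.4)),"mark":((310.5,261.8),(337.4,231.3)),"pin":((364.2,215.9),(243.2,240.7)),"boss":((364.6,215),(241.7,236.9))}
for k,(a,b) in P.items():
    p,e=tri([ray(A,*a),ray(B,*b)]); print(k,p.round(4),np.round(e,4))
E
```

```text
home [ 0.5786 -0.1817  0.1266] [0.0006 0.0006]
tip [ 0.5633 -0.1849  0.1495] [0.0049 0.0049]
shaft [ 0.598  -0.0605  0.1427] [0.0033 0.0033]
mark [ 0.6082 -0.0464  0.137 ] [0.0051 0.0051]
pin [0.619  0.266  0.0214] [0.0021 0.0021]
boss [0.6255 0.2655 0.0331] [0.0033 0.0033]
```

```bash
python3 -m handwheel '[[0.0854,[0.0025,-0.0124,0.0385],[0,0,0]],[0.0854,[0.0025,-0.0124,0.0385],[0,0,0]],[0.0854,[0.0025,-0.0124,0.0385],[0,0,0]],[0.0854,[0.0025,-0.0124,0.0385],[0,0,0]],[0.0854,[0.0025,-0.0124,0.0385],[0,0,0]],[0.0854,[0.0025,-0.0124,0.0385],[0,0,0]],[0.0854,[0.0025,-0.0124,0.0385],[0,0,0]],[0.0854,[0.0025,-0.0124,0.0385],[0,0,0]],[0.0854,[0.0025,-0.0124,0.0385],[0,0,0]],[0.0854,[0.0025,-0.0124,0.0385],[0,0,0]]]'
python3 -m handwheel '[[0.0854,[0.0025,-0.0124,0.0385],[0,0,0]],[0.0854,[0.0025,-0.0124,0.0385],[0,0,0]],[0.0854,[0,0,0],[0,0,0]]]'
python3 - <<'E'
from h import *
o=ctrl.get_obs(); im=ctrl.get_image("wrist"); cv2.imwrite("pics/b_wrist.png",im[:,:,::-1])
np.save("b_obs.npy",np.r_[o["tool_pos"],o["tool_rot"]])
for t in ["pinion_center","boss_center","home","stud_tip"]:
    print("wrist",t,[(round(d["score"],2),[round(float(x),1) for x in d["centre"]]) for d in ctrl.tip_of(t,"wrist")])
E
```

```text
t: 1.83
tool_pos: [0.5444, 0.3216, 0.1666]
tool_rot: [0.298, 1.55, -0.297]
contact_force: [0.7, 0.1, -0.5]
opening: 0.0853
t: 2.08
tool_pos: [0.6097, 0.2663, 0.1607]
tool_rot: [0.301, 1.548, -0.304]
contact_force: [-0.4, 0.0, -0.1]
opening: 0.0858
wrist pinion_center [(0.85, [312.4, 483.3])]
wrist boss_center [(0.9, [315.6, 485.7]), (0.59, [228.7, 326.9]), (0.46, [361.4, 7.4])]
wrist home []
wrist stud_tip []
```

View pics/b_wrist.png

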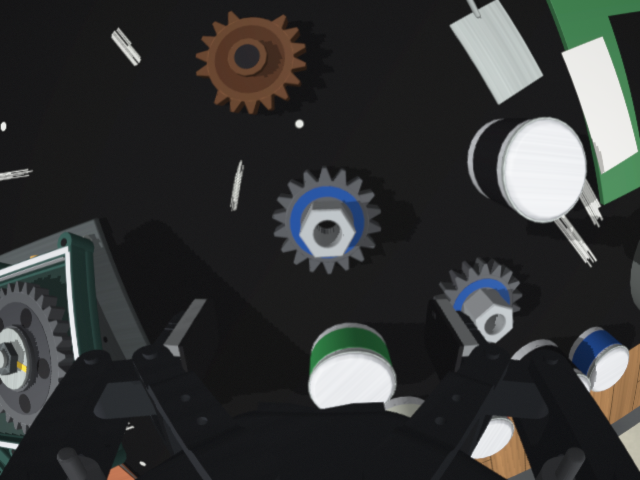

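View pics/z_top_300.png

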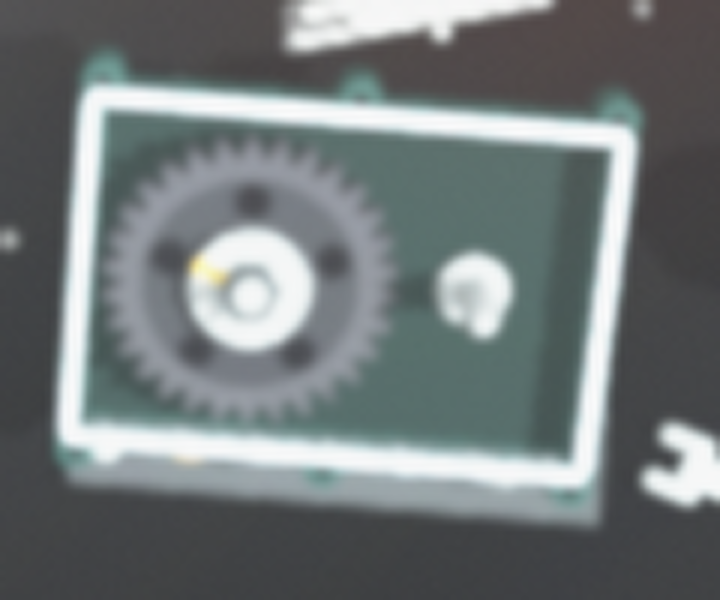

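The wrist picture shows our pinion at (327,220), bore near (327,232). The worn gear is at (250,60), the green tin at (350,370), and a look-alike pinion at (482,295), which is what the network's (312,483) refers to. I'll fit a model of the pinion to its mask.

```bash
cat >> h.py <<'E'
def gearpoly(N,m,ra,rf,ph=0.):
    pts=[]
    for i in range(N):
        a=ph+i*2*np.pi/N; p=2*np.pi/N
        for r,f in [(rf,-.33),(N*m/2,-.235),(ra,-.12),(ra,.12),(N*m/2,.235),(rf,.33)]:
            pts.append((r*np.cos(a+f*p),r*np.sin(a+f*p)))
    return np.array(pts)
HEX=np.array([(20/np.cos(np.pi/6)*np.cos(a),20/np.cos(np.pi/6)*np.sin(a)) for a in np.pi/6+np.arange(6)*np.pi/3])/1000
PIN=gearpoly(18,.005,.0495,.0385)
BIG=gearpoly(30,.005,.0795,.0685)
def P3(T,xy,z): # T 4x4
    X=np.c_[xy,np.full(len(xy),z)]; return X@T[:3,:3].T+T[:3,3]
def fill(im,c,pts,S=4):
    q=np.array([proj(c,p) for p in pts]); cv2.fillPoly(im,[np.round(q*16).astype(np.int32)],1,shift=4); return q
def pinmask(c,T):
    """T: frame at underside centre"""
    im=np.zeros((480,640),np.uint8)
    for z in np.linspace(0,.02,5): fill(im,c,P3(T,PIN,z))
    h0=np.array([proj(c,p) for p in np.r_[P3(T,HEX,.02),P3(T,HEX,.056)]])
    cv2.fillConvexPoly(im,cv2.convexHull(np.round(h0*16).astype(np.int32)),1,shift=4); return im
def TT(x,y,z,yaw):
    T=np.eye(4);T[:3,:3]=R.from_euler('z',yaw).as_matrix();T[:3,3]=(x,y,z);return T
E
python3 - <<'E'
from h import *
from scipy.optimize import minimize
v=np.load("b_obs.npy"); o=dict(tool_pos=v[:3],tool_rot=v[3:]); c=cam("wrist",o)
ms=ctrl.silhouettes("pinion_center","wrist")
for m in ms: print(round(m["score"],2),np.round(m["box"],1))
m=[m for m in ms if abs(m["box"][0]-327)<25][0]["mask"].astype(np.uint8)
def iou(p):
    a=pinmask(c,TT(p[0],p[1],p[3] if len(p)>3 else 0,p[2])); return (a&m).sum()/(a|m).sum()
g=onz(c,327,222,.03); print(g)
best=(0,)
for dx in np.arange(-.012,.013,.003):
  for dy in np.arange(-.012,.013,.003):
    for yw in np.radians(np.arange(0,60,4)):
      s=iou((g[0]+dx,g[1]+dy,yw))
      if s>best[0]: best=(s,(g[0]+dx,g[1]+dy,yw))
print(best)
r=minimize(lambda p:-iou((p[0],p[1],p[2]*10)),[best[1][0],best[1][1],best[1][2]/10],method="Nelder-Mead",options=dict(initial_simplex=np.array(best[1])*[1,1,.1]+np.array([[0,0,0],[.003,0,0],[0,.003,0],[0,0,.005]]))); p=r.x*[1,1,10]; print(p,np.degrees(p[2]),r.fun)
r2=minimize(lambda q:-iou((q[0],q[1],q[2]*10,q[3])),list(r.x)+[0],method="Nelder-Mead",options=dict(initial_simplex=np.r_[r.x,0]+np.array([[0,0,0,0],[.003,0,0,0],[0,.003,0,0],[0,0,.005,0],[0,0,0,.005]]))); print("free z",r2.x*[1,1,10,1],r2.fun)
# scores of yaw with 20deg steps
for k in range(3): print(k, iou((p[0],p[1],p[2]+np.radians(20*k))))
im=cv2.imread("pics/b_wrist.png"); T=TT(p[0],p[1],0,p[2]); S=6; x0,y0=260,150
z=cv2.resize(im[y0:y0+140,x0:x0+130],None,fx=S,fy=S,interpolation=cv2.INTER_CUBIC)[:,:790]
z=cv2.resize(im[y0:y0+100+40,x0:x0+130],None,fx=4,fy=4,interpolation=cv2.INTER_CUBIC)
for poly,h,col in [(PIN,.02,(0,255,0)),(HEX,.056,(0,0,255)),(HEX,.02,(0,255,255))]:
    q=np.array([proj(c,a) for a in P3(T,poly,h)]); cv2.polylines(z,[np.round(((q-[x0,y0]+.5)*4)).astype(np.int32)],True,col,1)
cv2.imwrite("pics/b_fit.png",z)
E
```

```text
0.9 [477.1 301.1  87.9  84.5]
0.78 [327.6 221.2 107.9 108.6]
0.31 [ 62.5 349.  125.  238.7]
[0.61762348 0.26856768 0.03      ]
(np.float64(0.903654883163571), (np.float64(0.6206234765471316), np.float64(0.26856767727252123), np.float64(0.0)))
[0.62074066 0.26675064 0.01035443] 0.5932650767740094 -0.9336256241627086
free z [ 0.62092727  0.26666841  0.01850152 -0.00199124] -0.9375
0 0.9336256241627086
1 0.9336256241627086
2 0.9336256241627086
```

View pics/b_fit.png

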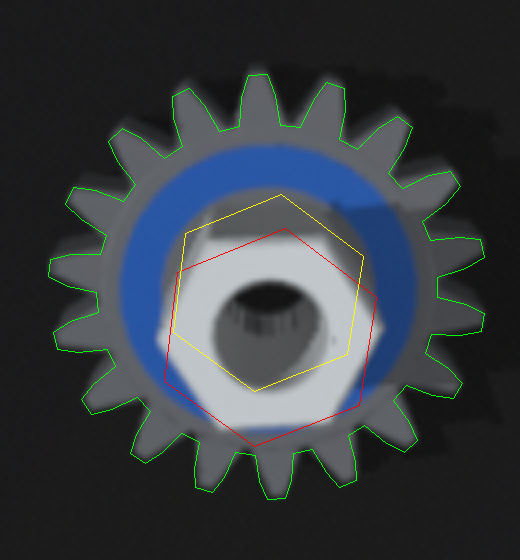

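The model position fits well (IoU 0.93, free z within 2 mm of the table). The hexagon shows the yaw is 20° off, so it is about −19.4°, giving a jaw axis at 100.6°. Before grasping I'll look at the gearbox square-on.

```bash
python3 - <<'E'
from h import *
yaw=np.radians(-7); Rh=R.from_euler('z',yaw).as_matrix()@np.array([[.866,0,-.5],[0,1,0],[.5,0,.866]])
print(Rh.round(3))
C=np.array([.588,-.121,.127]) 
Rt=np.c_[-Rh[:,2],Rh[:,1],Rh[:,0]]
plan(Rt,C+.10*Rh[:,2]+.02*Rh[:,0])
E
```

```text
[[ 0.86   0.122 -0.496]
 [-0.106  0.993  0.061]
 [ 0.5    0.     0.866]]
n 10 rot total [-14.27 -29.84   3.81] per row [-1.427 -2.984  0.381] shift total(mm) [ -62.  -380.4   98.1]
[[-0.0062, -0.038, 0.0098], [-1.427, -2.984, 0.381]]
[[-0.006, -0.0382, 0.0092], [-1.427, -2.984, 0.381]]
[[-0.0058, -0.0384, 0.0085], [-1.427, -2.984, 0.381]]
[[-0.0056, -0.0386, 0.0079], [-1.427, -2.984, 0.381]]
[[-0.0054, -0.0387, 0.0072], [-1.427, -2.984, 0.381]]
[[-0.0053, -0.0389, 0.0065], [-1.427, -2.984, 0.381]]
[[-0.0053, -0.039, 0.0058], [-1.427, -2.984, 0.381]]
[[-0.0053, -0.0391, 0.0051], [-1.427, -2.984, 0.381]]
[[-0.0053, -0.0392, 0.0044], [-1.427, -2.984, 0.381]]
[[-0.0053, -0.0392, 0.0037], [-1.427, -2.984, 0.381]]
```

```bash
python3 -m handwheel '[[0.0854,[-0.0062,-0.038,0.0098],[-1.43,-2.98,0.38]],[0.0854,[-0.006,-0.0382,0.0092],[-1.43,-2.98,0.38]],[0.0854,[-0.0058,-0.0384,0.0085],[-1.43,-2.98,0.38]],[0.0854,[-0.0056,-0.0386,0.0079],[-1.43,-2.98,0.38]],[0.0854,[-0.0054,-0.0387,0.0072],[-1.43,-2.98,0.38]],[0.0854,[-0.0053,-0.0389,0.0065],[-1.43,-2.98,0.38]],[0.0854,[-0.0053,-0.039,0.0058],[-1.43,-2.98,0.38]],[0.0854,[-0.0053,-0.0391,0.0051],[-1.43,-2.98,0.38]],[0.0854,[-0.0053,-0.0392,0.0044],[-1.43,-2.98,0.38]],[0.0854,[-0.0053,-0.0392,0.0037],[-1.43,-2.98,0.38]]]'
python3 -m handwheel '[[0.0854,[0,0,0],[0,0,0]],[0.0854,[0,0,0],[0,0,0]]]'
python3 - <<'E'
from h import *
o=ctrl.get_obs(); im=ctrl.get_image("wrist"); cv2.imwrite("pics/c_wrist.png",im[:,:,::-1])
np.save("c_obs.npy",np.r_[o["tool_pos"],o["tool_rot"]]); print(o["q"].round(3),o["tool_pos"])
for t in ["home","stud_tip","shaft_center","shaft_mark"]:
    print("wrist",t,[(round(d["score"],2),[round(float(x),1) for x in d["centre"]]) for d in ctrl.tip_of(t,"wrist")])
E
```

```text
t: 3.22
tool_pos: [0.5555, -0.1179, 0.2248]
tool_rot: [0.06, 1.042, -0.109]
contact_force: [0.7, -0.5, -0.4]
opening: 0.0856
t: 3.38
tool_pos: [0.555, -0.1196, 0.224]
tool_rot: [0.067, 1.046, -0.116]
contact_force: [-0.2, 0.2, 0.1]
opening: 0.0856
[-0.428 -0.502  2.099  0.171  1.047 -1.919] [ 0.55495562 -0.11963524  0.22403734]
wrist home [(0.75, [203.8, 249.9])]
wrist stud_tip [(0.7, [211.7, 237.7])]
wrist shaft_center [(0.74, [208.5, 400.3])]
wrist shaft_mark [(0.85, [220.2, 429.4])]
```

View pics/c_wrist.png

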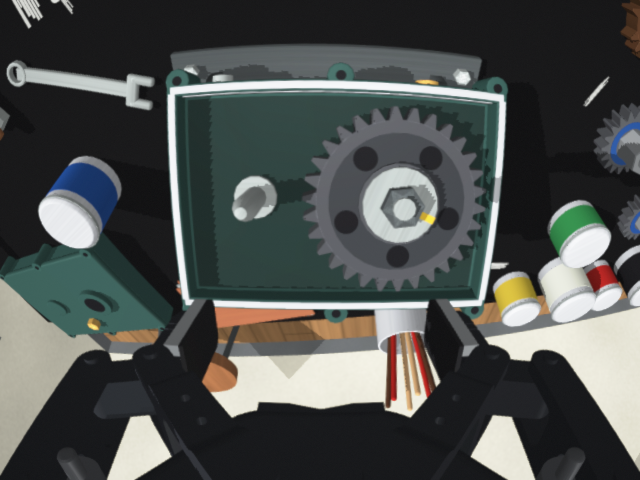

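The gearbox is square in view: stud tip near (240,212), its base near (258,197), big gear centred near (400,207), yellow mark (428,218), white rim corners about (170,90), (504,95), (187,304) and (489,308). I'll zoom in to measure.

```bash
python3 - <<'E'
import cv2
im=cv2.imread("pics/c_wrist.png")
def z(n,x,y,w,h,s):
    cv2.imwrite(n,cv2.resize(im[y:y+h,x:x+w],None,fx=s,fy=s,interpolation=cv2.INTER_CUBIC))
z("pics/c_stud.png",215,165,70,65,9)
z("pics/c_gear.png",295,100,195,195,3)
t=[cv2.resize(im[y:y+30,x:x+40],None,fx=10,fy=10,interpolation=cv2.INTER_CUBIC) for x,y in [(155,75),(480,80),(165,285),(475,285)]]
cv2.imwrite("pics/c_corn.png",cv2.vconcat([cv2.hconcat(t[:2]),cv2.hconcat(t[2:])]))
E
```

```text
(no output)
```

View pics/c_stud.png

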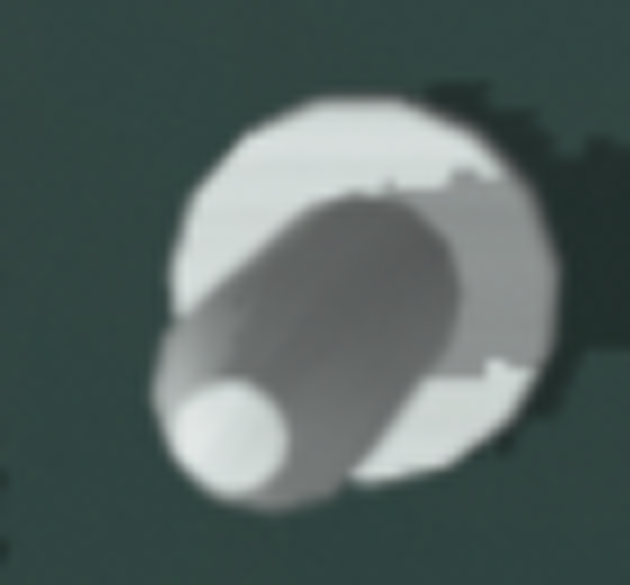

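View pics/c_gear.png

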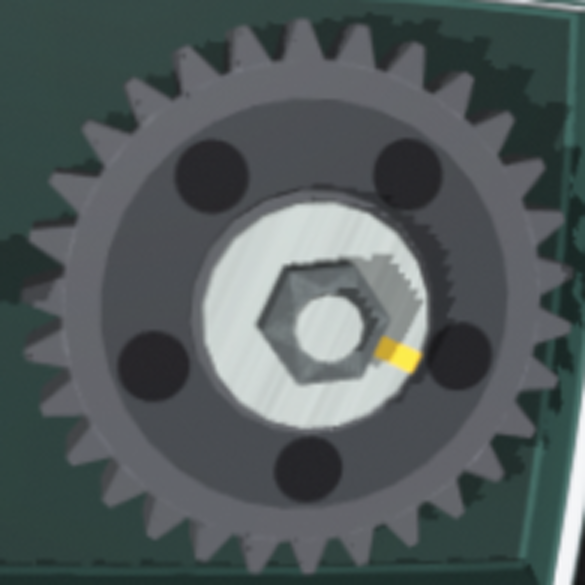

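View pics/c_corn.png

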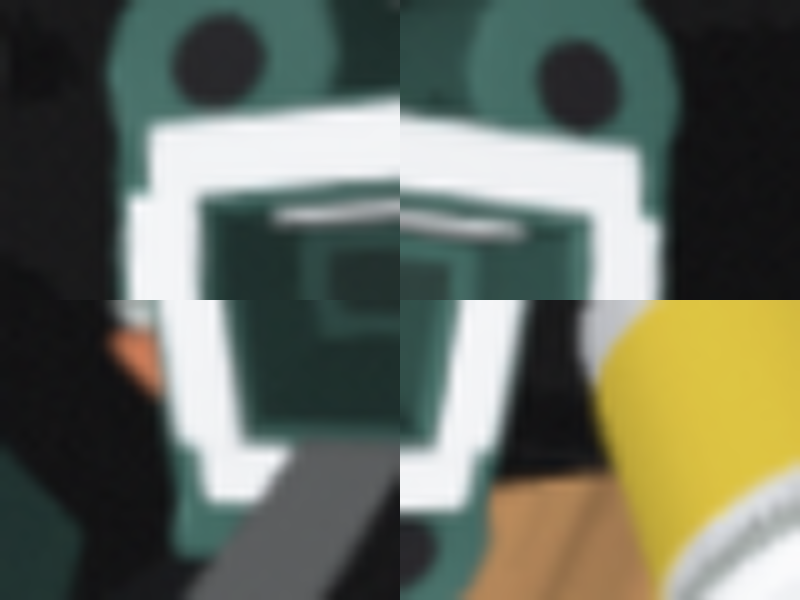

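```bash
python3 - <<'E'
from h import *
from scipy.optimize import minimize,least_squares
v=np.load("c_obs.npy"); o=dict(tool_pos=v[:3],tool_rot=v[3:]); c=cam("wrist",o)
im=cv2.imread("pics/c_wrist.png")
b,g,r=[im[:,:,i].astype(int) for i in range(3)]
# gear: grey (r~g); green floor: g>r+8
gm=((g-r)<9).astype(np.uint8)
roi=np.zeros_like(gm); cv2.circle(roi,(397,198),100,1,-1); 
cv2.imwrite("pics/c_gm.png",(gm*roi)[90:310,280:500]*255)
A0=np.array([[.866,0,-.5],[0,1,0],[.5,0,.866025]])
def pose(p): # p: x,y,z of stud shoulder, yaw
    T=np.eye(4);T[:3,:3]=R.from_euler('z',p[3]).as_matrix()@A0;T[:3,3]=p[:3];return T
def bigT(p,ph):
    T=pose(p).copy(); T[:3,3]=T[:3,3]+T[:3,1]*.121; T[:3,:3]=T[:3,:3]@R.from_euler('z',ph).as_matrix(); return T
from h import BIG
def gearmask(p,ph):
    a=np.zeros((480,640),np.uint8)
    T=bigT(p,ph)
    for z in np.linspace(0.0,.02,4): fill(a,c,P3(T,BIG,z))
    return a
tip=np.array([240.3,213.2]); base=np.array([254.9,197.0])
# crude start
C=np.array([.5786,-.1817,.1266])
p0=np.r_[C-.028*A0[:,2],np.radians(-7)]
def f1(p):
    T=pose(p); t=proj(c,T[:3,3]+.063*T[:3,2]); s=proj(c,T[:3,3]); gc=proj(c,T[:3,3]+T[:3,1]*.121+.02*T[:3,2])
    return np.r_[t-tip,s-base,gc-[397.5,198]]
q=least_squares(f1,p0).x; print(q,np.degrees(q[3]),f1(q).round(1))
box=np.zeros_like(gm); cv2.circle(box,(397,198),97,1,-1)
box[260:,]=box[260:,]; box[:,485:]=0; box[285:]=0
def obj(p,ph,w=.002):
    a=gearmask(p,ph)&box; m=gm&box
    e=f1(p)[:4]
    return ((a^m).sum()/ (a|m).sum())+w*np.sum(e**2)
best=min((obj(q,ph),ph) for ph in np.radians(np.arange(0,12,1)));print(best)
x0=np.r_[q,best[1]]; sc=np.array([.004,.004,.004,.02,.03])
for it in range(3):
    r_=minimize(lambda d:obj(x0[:4]+d[:4]*sc[:4],x0[4]+d[4]*sc[4]),np.zeros(5),method="Nelder-Mead",options=dict(initial_simplex=np.r_[np.zeros((1,5)),np.eye(5)],maxiter=400)); x0=x0+r_.x*sc; sc=sc*.6
print(x0,np.degrees(x0[3:]),r_.fun,f1(x0).round(2))
np.save("stand.npy",x0)
T=pose(x0); print("shoulder",T[:3,3],"home",T[:3,3]+.028*T[:3,2],"tip",T[:3,3]+.063*T[:3,2],"big",T[:3,3]+.121*T[:3,1]+.03*T[:3,2])
x0_,y0_=230,90;S=3
zim=cv2.resize(im[y0_:y0_+200,x0_:x0_+260],None,fx=S,fy=S,interpolation=cv2.INTER_CUBIC)
B=bigT(x0[:4],x0[4])
th=np.linspace(0,2*np.pi,40)
for TT_,poly,h,col in [(B,BIG,.02,(0,255,0)),(T,.0045*np.c_[np.cos(th),np.sin(th)],.063,(0,0,255)),(T,.01*np.c_[np.cos(th),np.sin(th)],.046,(0,255,255)),(T,.01*np.c_[np.cos(th),np.sin(th)],0,(255,0,255))]:
    qq=np.array([proj(c,a) for a in P3(TT_,poly,h)]); cv2.polylines(zim,[np.round((qq-[x0_,y0_]+.5)*S).astype(np.int32)],True,col,1)
cv2.imwrite("pics/c_fit.png",zim)
for n in ["scene","top"]:
    cc=cam(n); print(n,"tip",proj(cc,T[:3,3]+.063*T[:3,2]),"home",proj(cc,T[:3,3]+.028*T[:3,2]),"shaft",proj(cc,T[:3,3]+.121*T[:3,1]+.03*T[:3,2]))
E
```

```text
[ 0.60288104 -0.18373624  0.0978277  -0.09733915] -5.577122262694082 [-0.6 -0.2  0.8  0.1 -0.1  0.2]
(np.float64(0.12493243615359659), np.float64(0.017453292519943295))
[ 0.6012338  -0.18321614  0.09992519 -0.13970559  0.06642133] [-8.00454063  3.80566169] 0.04928270352730656 [ 0.78 -0.02  0.63  0.12  0.66  5.03]
shoulder [ 0.6012338  -0.18321614  0.09992519] home [ 0.5873702  -0.18126661  0.12417389] tip [ 0.5700407  -0.17882971  0.15448476] big [ 0.60322939 -0.06130626  0.12590594]
scene tip [269.09820636 287.34599919] home [274.58980249 297.13130522] shaft [304.19079473 267.49849825]
top tip [379.82794191 238.40965531] home [378.88958411 235.15514893] shaft [340.90276179 232.26894673]
```

View pics/c_fit.png

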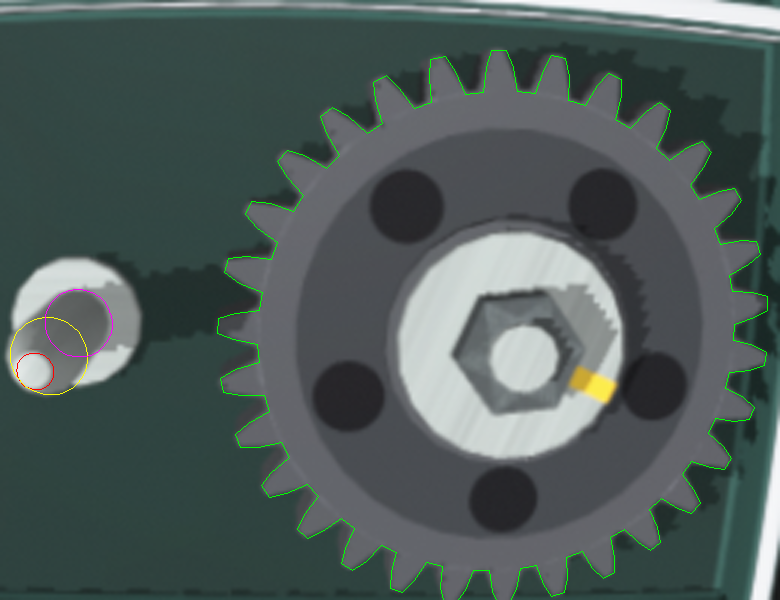

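The gearbox fit is tight, with the overlay following every tooth. It gives shoulder (0.6012,−0.1832,0.0999), yaw −8.0°, and a big-gear tooth phase of 3.8°. That puts a pinion tooth at 3.66° mod 20° in the home frame for mesh. The fixed cameras agree within about 4 px. Now the approach to the pinion.

```bash
python3 - <<'E'
from h import *
a=np.radians(40.6); 
Rt=np.c_[[0,0,-1.],[np.cos(a),np.sin(a),0],[np.sin(a),-np.cos(a),0]]
plan(Rt,[.6207,.2668,.11],maxd=.038,maxrot=6.5)
E
```

```text
n 11 rot total [ 41.55  28.54 -11.1 ] per row [ 3.777  2.594 -1.009] shift total(mm) [107.3 387.6 -41. ]
[[0.0098, 0.0352, -0.0037], [3.777, 2.594, -1.009]]
[[0.0093, 0.0351, -0.0056], [3.777, 2.594, -1.009]]
[[0.009, 0.0348, -0.0075], [3.777, 2.594, -1.009]]
[[0.0088, 0.0344, -0.0094], [3.777, 2.594, -1.009]]
[[0.0087, 0.0339, -0.0112], [3.777, 2.594, -1.009]]
[[0.0086, 0.0333, -0.0131], [3.777, 2.594, -1.009]]
[[0.0087, 0.0325, -0.0148], [3.777, 2.594, -1.009]]
[[0.0088, 0.0316, -0.0166], [3.777, 2.594, -1.009]]
[[0.0091, 0.0306, -0.0182], [3.777, 2.594, -1.009]]
[[0.0094, 0.0295, -0.0198], [3.777, 2.594, -1.009]]
[[0.0098, 0.0283, -0.0212], [3.777, 2.594, -1.009]]
```

```bash
python3 -m handwheel '[[0.0854,[0.0098,0.0352,-0.0037],[3.777,2.594,-1.009]],[0.0854,[0.0093,0.0351,-0.0056],[3.777,2.594,-1.009]],[0.0854,[0.009,0.0348,-0.0075],[3.777,2.594,-1.009]],[0.0854,[0.0088,0.0344,-0.0094],[3.777,2.594,-1.009]],[0.0854,[0.0087,0.0339,-0.0112],[3.777,2.594,-1.009]],[0.0854,[0.0086,0.0333,-0.0131],[3.777,2.594,-1.009]],[0.0854,[0.0087,0.0325,-0.0148],[3.777,2.594,-1.009]],[0.0854,[0.0088,0.0316,-0.0166],[3.777,2.594,-1.009]],[0.0854,[0.0091,0.0306,-0.0182],[3.777,2.594,-1.009]],[0.0854,[0.0094,0.0295,-0.0198],[3.777,2.594,-1.009]]]'
python3 -m handwheel '[[0.0854,[0.0098,0.0283,-0.0212],[3.777,2.594,-1.009]],[0.0854,[0,0,0],[0,0,0]],[0.0854,[0,0,0],[0,0,0]]]'
python3 - <<'E'
from h import *
o=ctrl.get_obs(); im=ctrl.get_image("wrist"); cv2.imwrite("pics/d_wrist.png",im[:,:,::-1]); c=cam("wrist",o); print(o["q"].round(3))
z=im[:,:,::-1].copy(); T=TT(.6207,.2668,0,np.radians(-19.4))
for poly,h,col in [(PIN,.02,(0,255,0)),(HEX,.056,(0,0,255))]:
    q=np.array([proj(c,a) for a in P3(T,poly,h)]); cv2.polylines(z,[np.round(q*16).astype(np.int32)],True,col,1,shift=4)
cv2.imwrite("pics/d_fit.png",z)
a=np.radians(40.6); 
Rt=np.c_[[0,0,-1.],[np.cos(a),np.sin(a),0],[np.sin(a),-np.cos(a),0]]
plan(Rt,[.6207,.2668,.023],maxd=.02)
E
```

```text
t: 4.47
tool_pos: [0.6128, 0.2307, 0.12]
tool_rot: [0.612, 1.429, -0.617]
contact_force: [-0.0, -1.4, 0.7]
opening: 0.0851
t: 4.72
tool_pos: [0.6178, 0.2639, 0.1078]
tool_rot: [0.664, 1.464, -0.669]
contact_force: [-0.1, 0.8, -0.6]
opening: 0.0853
[ 0.295  0.222  1.57  -0.004  1.351 -0.422]
n 5 rot total [0.42 0.25 0.  ] per row [0.083 0.049 0.001] shift total(mm) [86.3  4.6 -1.8]
[[0.0173, 0.0009, -0.0004], [0.083, 0.049, 0.001]]
[[0.0173, 0.0009, -0.0003], [0.083, 0.049, 0.001]]
[[0.0173, 0.0009, -0.0003], [0.083, 0.049, 0.001]]
[[0.0173, 0.0009, -0.0003], [0.083, 0.049, 0.001]]
[[0.0173, 0.0009, -0.0003], [0.083, 0.049, 0.001]]
```

View pics/d_fit.png

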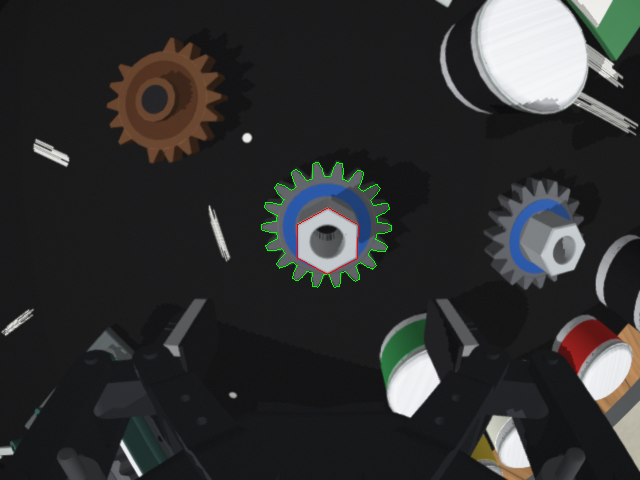

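The overlay fits exactly from this second pose, hexagon included (top centre near (328,240)). Before descending I'll check the green tin's clearance.

```bash
python3 - <<'E'
from h import *
o=ctrl.get_obs(); c=cam("wrist",o); B=cam("top")
P=onz(B,251,191,.062); print(P, o["tool_pos"])
d=P[:2]-[.6207,.2668]; a=np.radians(40.6); print(d@[np.cos(a),np.sin(a)], d@[np.sin(a),-np.cos(a)])
E
python3 -m handwheel '[[0.0854,[0.017,0.001,-0.0004],[0.08,0.05,0]],[0.0854,[0.017,0.001,-0.0004],[0.08,0.05,0]],[0.0854,[0.017,0.001,-0.0004],[0.08,0.05,0]],[0.0854,[0.017,0.001,-0.0003],[0.08,0.05,0]],[0.0854,[0,0,0],[0,0,0]],[0.0854,[0,0,0],[0,0,0]]]'
```

```text
[0.77868357 0.22814316 0.062     ] [0.61821195 0.26273332 0.10927701]
0.09479551981615073 0.13216266119786013
t: 5.27
tool_pos: [0.6204, 0.264, 0.0425]
tool_rot: [0.675, 1.462, -0.674]
contact_force: [0.5, -0.0, 0.9]
opening: 0.0854
```

```bash
python3 -m handwheel '[[0.0854,[0.010,0.001,-0.0008],[0,0,0]],[0.0854,[0.0095,0.001,-0.0007],[0,0,0]],[0.0854,[0,0,0],[0,0,0]]]'
python3 -m handwheel '[[0.03,[0,0,0],[0,0,0]],[0.03,[0,0,0],[0,0,0]],[0.03,[0,0,0],[0,0,0]],[0.03,[0,0,0],[0,0,0]],[0.03,[0,0,0],[0,0,0]]]' 60
python3 - <<'E'
from h import *
o=ctrl.get_obs(); im=ctrl.get_image("wrist"); cv2.imwrite("pics/e_wrist.png",im[:,:,::-1]);print({k:np.round(o[k],4) for k in o})
E
```

```text
t: 5.52
tool_pos: [0.621, 0.2668, 0.0217]
tool_rot: [0.675, 1.463, -0.675]
contact_force: [-0.2, -0.0, -0.3]
opening: 0.0854
t: 5.93
tool_pos: [0.6223, 0.267, 0.0236]
tool_rot: [0.676, 1.461, -0.673]
contact_force: [-0.5, 0.0, 0.5]
opening: 0.03
{'t': np.float64(5.9333), 'q': array([ 2.9560e-01,  3.1660e-01,  1.6066e+00, -1.0000e-04,  1.2154e+00,
       -4.1070e-01]), 'dq': array([ 0.0003, -0.0001,  0.0017, -0.0006, -0.0008, -0.0015]), 'effort': array([ 3.40000e-03, -4.71201e+01, -3.34243e+01, -6.00000e-04,
       -8.70000e-03, -1.00000e-04]), 'tool_pos': array([0.6223, 0.267 , 0.0236]), 'tool_rot': array([ 0.6764,  1.461 , -0.6733]), 'contact_force': array([-0.5207,  0.0298,  0.4961]), 'wrist_torque': array([-0.0126,  0.0102,  0.026 ]), 'opening': np.float64(0.03)}
```

View pics/e_wrist.png

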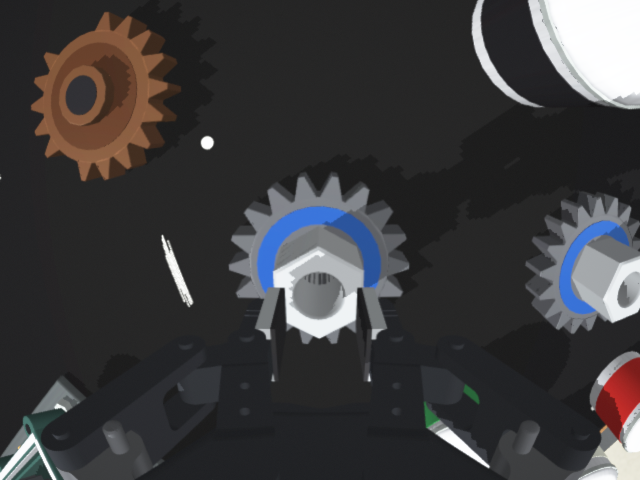

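The pads stand on either side of the hexagon (columns 283 and 360, hexagon top centred at (318,295)), but the reported opening of 0.03 is smaller than the 40 mm flats. I'll check this before lifting.

```bash
python3 - <<'E'
from h import *
o=ctrl.get_obs(); c=cam("wrist",o); print(o["opening"])
im=cv2.imread("pics/e_wrist.png"); Rt=R.from_rotvec(o["tool_rot"]).as_matrix()
z=im.copy(); T=TT(.6207,.2668,0,np.radians(-19.4))
for poly,h,col in [(PIN,.02,(0,255,0)),(HEX,.056,(0,0,255)),(HEX,.02,(0,255,255))]:
    q=np.array([proj(c,a) for a in P3(T,poly,h)]); cv2.polylines(z,[np.round(q*16).astype(np.int32)],True,col,1,shift=4)
for xx,col in [(0,(255,0,255)),(-.019,(255,255,0)),(-.03,(0,128,255))]:
  for s in (-1,1):
    q=np.array([proj(c,o["tool_pos"]+Rt@[xx,s*.02,zz]) for zz in (-.011,.011)]); cv2.line(z,*[tuple(map(int,a)) for a in q],col,1)
cv2.imwrite("pics/e_fit.png",cv2.resize(z[160:400,200:440],None,fx=2.5,fy=2.5))
E
python3 -m handwheel '[[0.03,[0,0,0],[0,0,0]]]' 60
```

```text
0.030211835115019885
t: 6.07
tool_pos: [0.6221, 0.267, 0.0234]
tool_rot: [0.676, 1.461, -0.673]
contact_force: [0.0, -0.0, -0.4]
opening: 0.03
```

View pics/e_fit.png

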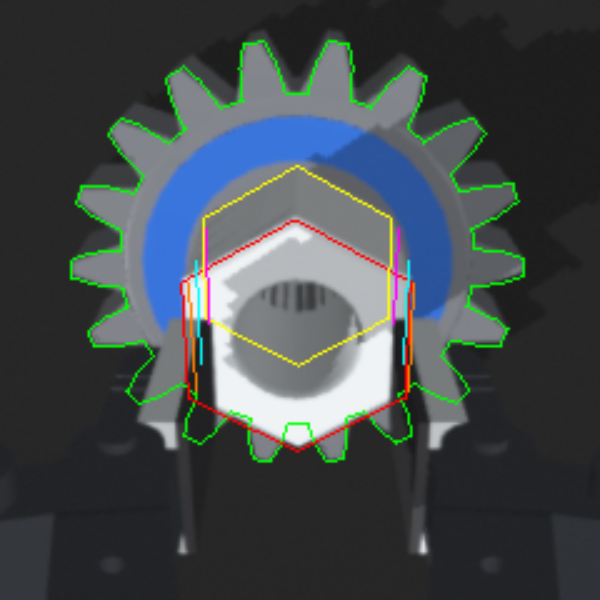

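In the overlay the pads cover part of the hexagon's top face, which suggests they closed to 30 mm above it. The scene camera gives a side view to check that.

```bash
python3 - <<'E'
from h import *
im=ctrl.get_image("scene")[:,:,::-1].copy(); cv2.imwrite("pics/f_scene.png",im); o=ctrl.get_obs()
c=cam("scene"); p=proj(c,o["tool_pos"]); print(p, proj(c,[.6207,.2668,.056]),proj(c,[.6207,.2668,.0]))
x,y=int(p[0])-60,int(p[1])-70
z=cv2.resize(im[y:y+110,x:x+130],None,fx=5,fy=5,interpolation=cv2.INTER_CUBIC)
cv2.circle(z,tuple(int(v) for v in (p-[x,y]+.5)*5),4,(0,0,255),-1)
cv2.imwrite("pics/f_z.png",z)
E
```

```text
[364.61312864 215.92321816] [365.13765595 209.14254381] [363.57389922 220.37015566]
```

View pics/f_z.png

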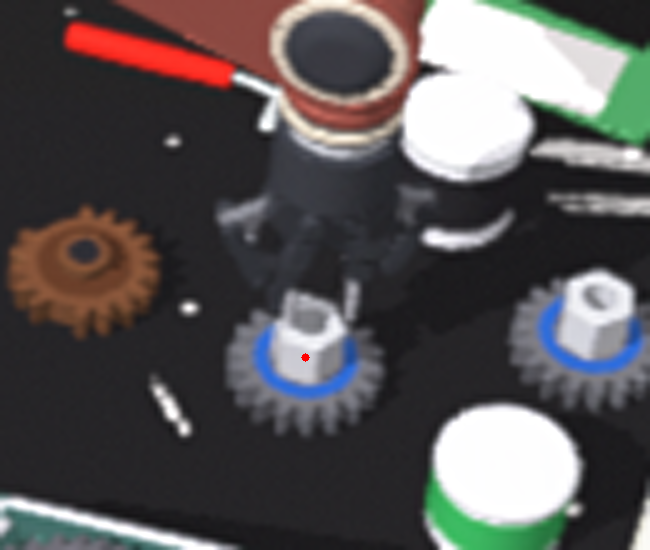

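The side view agrees: the pad tip at (352,315) is level with the hexagon's top (345,320), so the fingers closed above the boss. The wrist picture puts the tips about 40 mm behind the stated TCP, so I'll trust the pictures over the text. I'll open, go about 35 mm lower while watching the force, and close again.

```bash
python3 -m handwheel '[[0.0854,[0,0,0],[0,0,0]],[0.0854,[0,0,0],[0,0,0]],[0.0854,[0,0,0],[0,0,0]],[0.0854,[0.01,0,-0.0006],[0,0,0]],[0.0854,[0.01,0,-0.0005],[0,0,0]],[0.0854,[0.005,0,0],[0,0,0]],[0.0854,[0,0,0],[0,0,0]]]'
python3 - <<'E'
from h import *
o=ctrl.get_obs(); im=ctrl.get_image("wrist"); cv2.imwrite("pics/g_wrist.png",im[:,:,::-1]);print(o["tool_pos"],o["contact_force"])
im=ctrl.get_image("scene")[:,:,::-1]; cv2.imwrite("pics/g_z.png",cv2.resize(im[145:255,305:435],None,fx=5,fy=5,interpolation=cv2.INTER_CUBIC))
E
```

```text
t: 6.7
tool_pos: [0.6192, 0.2672, -0.005]
tool_rot: [0.674, 1.465, -0.677]
contact_force: [-0.6, -0.2, 0.1]
opening: 0.0851
[ 0.61916806  0.26720914 -0.00504236] [-0.60878239 -0.2475162   0.05314542]
```

View pics/g_wrist.png

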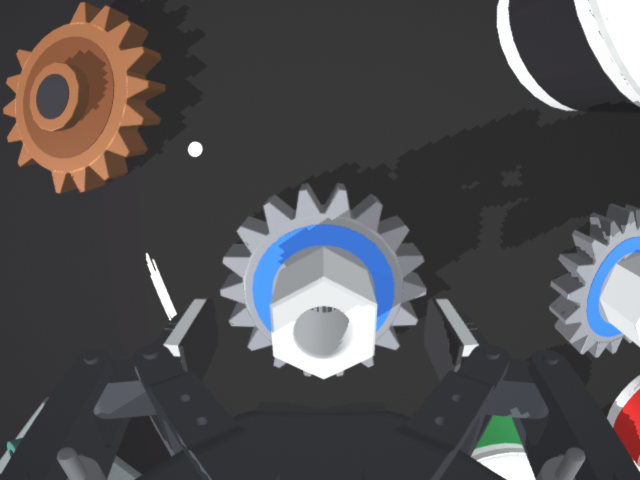

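View pics/g_z.png

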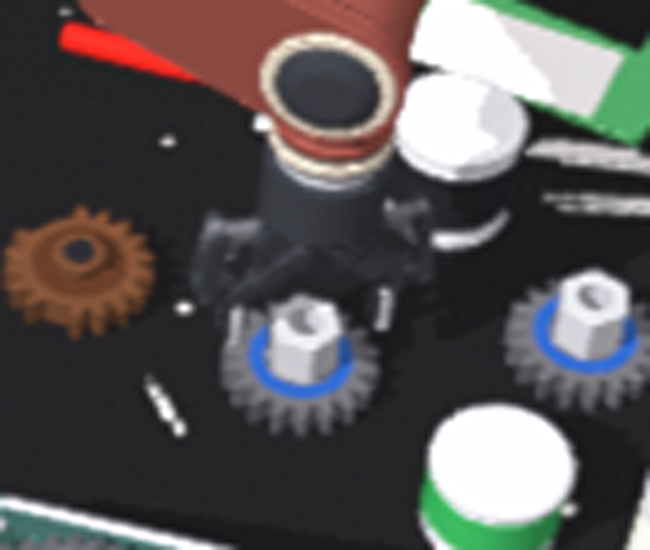

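TCP z reads −5 mm with no contact, and the pads now flank the boss, so the offset is real. I'll go 8 mm lower and close.

```bash
python3 -m handwheel '[[0.0854,[0.008,0.0004,0],[0,0,0]],[0.03,[0,0,0],[0,0,0]],[0.03,[0,0,0],[0,0,0]],[0.03,[0,0,0],[0,0,0]],[0.03,[0,0,0],[0,0,0]],[0.03,[0,0,0],[0,0,0]]]' 80
python3 - <<'E'
from h import *
o=ctrl.get_obs(); im=ctrl.get_image("wrist"); cv2.imwrite("pics/h_wrist.png",im[:,:,::-1]);print(o["tool_pos"],o["contact_force"],o["opening"])
E
```

```text
t: 7.3
tool_pos: [0.6222, 0.2682, -0.0092]
tool_rot: [0.677, 1.461, -0.673]
contact_force: [-1.1, -0.6, 0.5]
opening: 0.0385
[ 0.62220011  0.26821337 -0.00922044] [-1.05574765 -0.64436283  0.47748574] 0.03848690823213038
```

View pics/h_wrist.png

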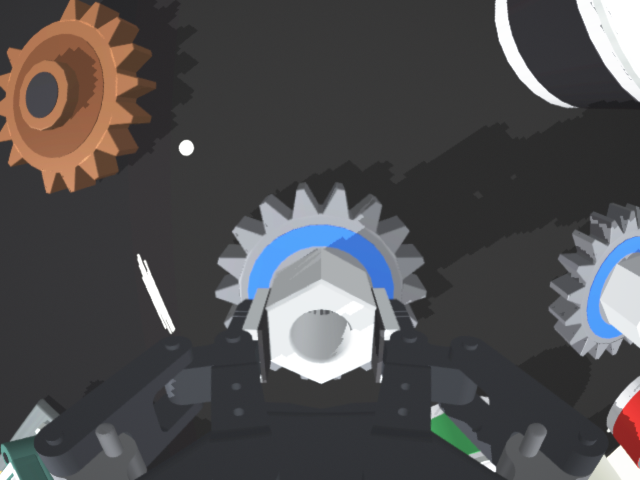

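It's gripped now, opening 38.5 mm against the flats, hexagon centred between the pads at (320,335). Lifting.

```bash
python3 -m handwheel '[[0.03,[0,0,0],[0,0,0]],[0.03,[-0.01,0,0],[0,0,0]],[0.03,[-0.03,0,0],[0,0,0]],[0.03,[-0.035,0,0],[0,0,0]],[0.03,[-0.035,0,0],[0,0,0]],[0.03,[-0.035,0,0],[0,0,0]],[0.03,[-0.025,0,0],[0,0,0]],[0.03,[0,0,0],[0,0,0]]]' 100
python3 - <<'E'
from h import *
x=np.load("stand.npy")
A0=np.array([[.866025,0,-.5],[0,1,0],[.5,0,.866025]])
Rh=R.from_euler('z',x[3]).as_matrix()@A0
th=np.radians(3.66)
ty=np.cos(th)*Rh[:,0]+np.sin(th)*Rh[:,1]; tx=-Rh[:,2]; tz=np.cross(tx,ty)
Rt=np.c_[tx,ty,tz]; np.save("Rt.npy",Rt)
o=ctrl.get_obs(); print(o["opening"],o["contact_force"],o["tool_pos"])
plan(Rt,x[:3]+(.078-.011)*Rh[:,2],maxd=.037,maxrot=6.5)
E
```

```text
t: 8.02
tool_pos: [0.6245, 0.2691, 0.1677]
tool_rot: [0.681, 1.453, -0.667]
contact_force: [1.4, -0.1, -3.4]
opening: 0.0386
0.03864980720514491 [ 1.39312473 -0.05231754 -3.3899086 ] [0.62448639 0.26910054 0.16766118]
n 13 rot total [ 43.73 -13.5   26.84] per row [ 3.364 -1.038  2.065] shift total(mm) [   7.2 -333.6  303.8]
[[0.0006, -0.0257, 0.0234], [3.364, -1.038, 2.065]]
[[0.0001, -0.0243, 0.0248], [3.364, -1.038, 2.065]]
[[-0.0003, -0.0228, 0.0262], [3.364, -1.038, 2.065]]
[[-0.0006, -0.0212, 0.0275], [3.364, -1.038, 2.065]]
[[-0.0008, -0.0195, 0.0287], [3.364, -1.038, 2.065]]
[[-0.001, -0.0177, 0.0298], [3.364, -1.038, 2.065]]
[[-0.001, -0.0159, 0.0308], [3.364, -1.038, 2.065]]
[[-0.001, -0.014, 0.0317], [3.364, -1.038, 2.065]]
[[-0.0009, -0.0121, 0.0325], [3.364, -1.038, 2.065]]
[[-0.0007, -0.0102, 0.0332], [3.364, -1.038, 2.065]]
[[-0.0004, -0.0082, 0.0337], [3.364, -1.038, 2.065]]
[[-0.0001, -0.0062, 0.0342], [3.364, -1.038, 2.065]]
[[0.0004, -0.0042, 0.0345], [3.364, -1.038, 2.065]]
```

```bash
python3 -m handwheel '[[0.03,[0,0,0],[0,0,0]]]'; python3 -m handwheel '[[0.03,[0,0,0],[0,0,0]]]'; python3 - <<'E'
from h import *
o=ctrl.get_obs(); im=ctrl.get_image("wrist"); cv2.imwrite("pics/i_wrist.png",im[:,:,::-1]);print(o["q"],o["dq"].round(3),o["contact_force"])
E
```

```text
t: 8.1
tool_pos: [0.6216, 0.2681, 0.1609]
tool_rot: [0.677, 1.46, -0.673]
contact_force: [-0.9, -0.7, -6.6]
opening: 0.0381
t: 8.18
tool_pos: [0.6193, 0.2674, 0.1565]
tool_rot: [0.673, 1.466, -0.677]
contact_force: [-0.1, -0.0, -5.9]
opening: 0.0383
[ 2.97412303e-01  1.91584457e-01  1.52080976e+00 -8.11443301e-05
  1.43252557e+00 -4.08945296e-01] [0.    0.023 0.027 0.003 0.002 0.001] [-9.53205927e-02 -3.54529000e-03 -5.91644496e+00]
```

View pics/i_wrist.png

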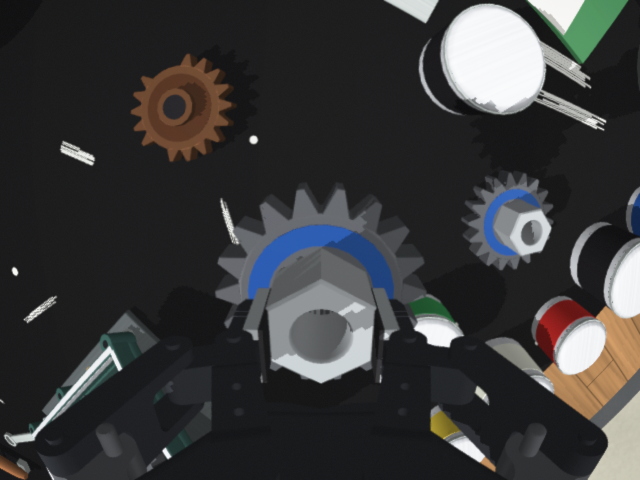

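```bash
python3 - <<'E'
from h import *
p=ctrl.camera_params("wrist"); f=240/np.tan(np.radians(p["vertical_fov"])/2); Tc=p["T_tool_cam"]
c=dict(f=f,c=(p["cx"],p["cy"]),R=Tc[:3,:3],o=Tc[:3,3],fish=True)
im=cv2.imread("pics/i_wrist.png")
# blue ring + visible gear teeth points: fit by overlay
from scipy.optimize import minimize
hsv=cv2.cvtColor(im,cv2.COLOR_BGR2GRAY)
def frame(x,y,z,yaw,tilt=0):
    # pinion z = -tool x ; pinion x=tool y rotated
    T=np.eye(4); M=np.array([[0,0,-1.],[1,0,0],[0,-1,0]])
    T[:3,:3]=M@R.from_euler('zx',[yaw,tilt]).as_matrix(); T[:3,3]=(x,y,z); return T
for k,(x,zz) in enumerate([(-.0135,0)]):
    z=im.copy()
    T=frame(x,0,zz,0)
    for poly,h,col in [(PIN,.02,(0,255,0)),(HEX,.056,(0,0,255)),(HEX,.02,(0,255,255))]:
        q=np.array([proj(c,a) for a in P3(T,poly,h)]); cv2.polylines(z,[np.round(q*16).astype(np.int32)],True,col,1,shift=4)
    cv2.imwrite("pics/i_fit.png",cv2.resize(z[170:400,200:440],None,fx=2.5,fy=2.5))
E
```

```text
(no output)
```

View pics/i_fit.png

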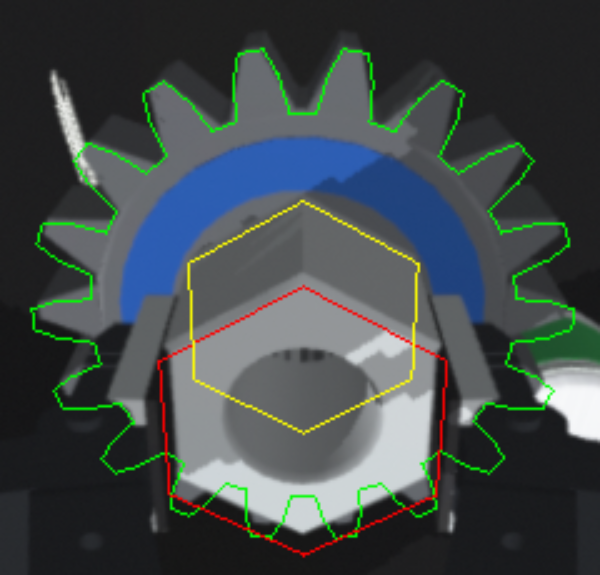

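```bash
cat >> h.py <<'E'
def toolcam():
    p=ctrl.camera_params("wrist"); f=240/np.tan(np.radians(p["vertical_fov"])/2); Tc=p["T_tool_cam"]
    return dict(f=f,c=(p["cx"],p["cy"]),R=Tc[:3,:3],o=Tc[:3,3],fish=True)
def hframe(x,y,z,yaw=0,rx=0,ry=0):
    T=np.eye(4); M=np.array([[0,0,-1.],[1,0,0],[0,-1,0]])
    T[:3,:3]=M@R.from_euler('zxy',[yaw,rx,ry]).as_matrix(); T[:3,3]=(x,y,z); return T
E
python3 - <<'E'
from h import *
from scipy.optimize import least_squares,minimize
c=toolcam(); im=cv2.imread("pics/i_wrist.png")
obs=(np.array([(303,272),(168,345),(175,500),(303,533),(430,500),(440,347)])+.5)/2.5-.5+[200,170]
def hx(p): 
    q=np.array([proj(c,a) for a in P3(hframe(*p),HEX,.056)]); return q
# order match by nearest
def res(p):
    q=hx(p); return np.concatenate([q[np.argmin(np.linalg.norm(q-o,axis=1))]-o for o in obs])
s=least_squares(lambda p:res([p[0],p[1],p[2],p[3]]),[-.008,0,0,0],x_scale=[.01,.01,.01,.1]); print("hex4",s.x,s.fun.round(1))
# gear upper mask fit: grey/blue bright vs dark above row 285
g=cv2.cvtColor(im,cv2.COLOR_BGR2GRAY); m=(g>38).astype(np.uint8); box=np.zeros_like(m); box[175:285,225:425]=1
n,l=cv2.connectedComponents(m&box); m=(l==l[250,330]).astype(np.uint8)
def obj(p):
    a=pinmask(c,hframe(*p))&box; return (a^m).sum()/(a|m).sum()
sc=np.array([.004,.003,.004,.02,.02,.02])
for nd in (4,6):
    x0=np.zeros(nd); x0[:3]=s.x[:3]
    for it in range(3):
        r=minimize(lambda d:obj(x0+d*sc[:nd]),np.zeros(nd),method="Nelder-Mead",options=dict(initial_simplex=np.r_[np.zeros((1,nd)),np.eye(nd)],maxiter=300)); x0=x0+r.x*sc[:nd]
    print(nd,x0.round(4),r.fun)
    z=im.copy()
    for poly,h,col in [(PIN,.02,(0,255,0)),(HEX,.056,(0,0,255))]:
        q=np.array([proj(c,a) for a in P3(hframe(*x0),poly,h)]); cv2.polylines(z,[np.round(q*16).astype(np.int32)],True,col,1,shift=4)
    cv2.imwrite(f"pics/i_fit{nd}.png",cv2.resize(z[170:400,200:440],None,fx=2.5,fy=2.5))
E
```

```text
hex4 [-1.09370793e-02  7.17866125e-05 -9.51966759e-05 -3.50307015e-03] [ 0.3  2.6 -2.4  2.7 -1.4 -6.5 -0.2  4.3  1.6 -6.2  2.   2.3]
4 [-0.0089 -0.0002  0.0005  0.0017] 0.03128245067497404
6 [-0.0086 -0.0001  0.0005  0.0021  0.0063  0.0076] 0.031312803889789305
```

View pics/i_fit4.png

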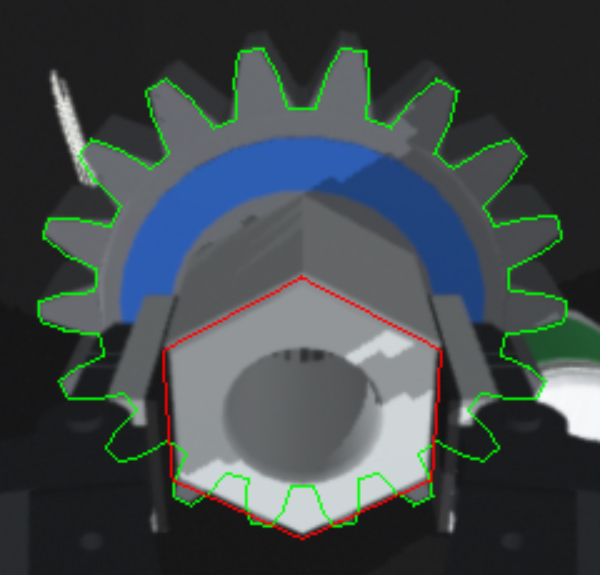

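The in-hand fit is clean: the underside sits 8.8 mm behind the TCP, centred, untilted, with teeth aligned to the jaws. Now to the pre-insertion pose, 15 mm above the stud tip.

```bash
cat >> h.py <<'E'
A0=np.array([[.866025,0,-.5],[0,1,0],[.5,0,.866025]])
def target(h,th=3.66,x=None,off=-.0088,offz=.0005):
    x=np.load("stand.npy") if x is None else x
    Rh=R.from_euler('z',x[3]).as_matrix()@A0; t=np.radians(th)
    ty=np.cos(t)*Rh[:,0]+np.sin(t)*Rh[:,1]; tx=-Rh[:,2]; tz=np.cross(tx,ty)
    return np.c_[tx,ty,tz], x[:3]+(h+off)*Rh[:,2]-offz*tz
def where(o=None):
    """underside centre in stand frame (mm), tool y angle"""
    o=o or ctrl.get_obs(); x=np.load("stand.npy"); Rh=R.from_euler('z',x[3]).as_matrix()@A0
    Rt=R.from_rotvec(o["tool_rot"]).as_matrix(); u=o["tool_pos"]+Rt@[-.0088,0,.0005]
    a=Rh.T@Rt
    print("underside xyz mm",(Rh.T@(u-x[:3])*1000).round(1),"toolx",a[:,0].round(3),"ang y",np.degrees(np.arctan2(a[1,1],a[0,1])).round(2),"F(stand axes)",(Rh.T@o["contact_force"]).round(1),"open",round(float(o["opening"]),4))
E
python3 - <<'E'
from h import *
plan(*target(.078),maxd=.037,maxrot=6.5)
E
```

```text
n 13 rot total [ 43.78 -13.52  27.93] per row [ 3.367 -1.04   2.148] shift total(mm) [  -3.4 -328.3  305. ]
[[-0.0003, -0.0253, 0.0235], [3.367, -1.04, 2.148]]
[[-0.0007, -0.0238, 0.0249], [3.367, -1.04, 2.148]]
[[-0.0011, -0.0223, 0.0263], [3.367, -1.04, 2.148]]
[[-0.0015, -0.0206, 0.0276], [3.367, -1.04, 2.148]]
[[-0.0017, -0.0189, 0.0288], [3.367, -1.04, 2.148]]
[[-0.0018, -0.0171, 0.0299], [3.367, -1.04, 2.148]]
[[-0.0019, -0.0153, 0.0308], [3.367, -1.04, 2.148]]
[[-0.0019, -0.0134, 0.0317], [3.367, -1.04, 2.148]]
[[-0.0017, -0.0114, 0.0325], [3.367, -1.04, 2.148]]
[[-0.0015, -0.0094, 0.0331], [3.367, -1.04, 2.148]]
[[-0.0012, -0.0074, 0.0336], [3.367, -1.04, 2.148]]
[[-0.0009, -0.0054, 0.034], [3.367, -1.04, 2.148]]
[[-0.0004, -0.0033, 0.0343], [3.367, -1.04, 2.148]]
```

```bash
python3 -m handwheel '[[0.03,[-0.0053,-0.0253,0.0235],[3.367,-1.04,2.148]],[0.03,[-0.0057,-0.0238,0.0249],[3.367,-1.04,2.148]],[0.03,[-0.0011,-0.0223,0.0263],[3.367,-1.04,2.148]],[0.03,[-0.0015,-0.0206,0.0276],[3.367,-1.04,2.148]],[0.03,[-0.0017,-0.0189,0.0288],[3.367,-1.04,2.148]],[0.03,[-0.0018,-0.0171,0.0299],[3.367,-1.04,2.148]],[0.03,[-0.0019,-0.0153,0.0308],[3.367,-1.04,2.148]],[0.03,[-0.0019,-0.0134,0.0317],[3.367,-1.04,2.148]],[0.03,[-0.0017,-0.0114,0.0325],[3.367,-1.04,2.148]],[0.03,[-0.0015,-0.0094,0.0331],[3.367,-1.04,2.148]]]'
python3 -m handwheel '[[0.03,[-0.0012,-0.0074,0.0336],[3.367,-1.04,2.148]],[0.03,[-0.0009,-0.0054,0.034],[3.367,-1.04,2.148]],[0.03,[-0.0004,-0.0033,0.0343],[3.367,-1.04,2.148]],[0.03,[0,0,0],[0,0,0]],[0.03,[0,0,0],[0,0,0]],[0.03,[0,0,0],[0,0,0]],[0.03,[0,0,0],[0,0,0]]]'
python3 - <<'E'
from h import *
o=ctrl.get_obs(); print(o["q"].round(3),o["dq"].round(3)); where(o)
im=ctrl.get_image("wrist"); cv2.imwrite("pics/j_wrist.png",im[:,:,::-1])
plan(*target(.070),maxd=.02)
E
```

```text
t: 9.07
tool_pos: [0.5783, -0.0753, 0.1678]
tool_rot: [1.271, 0.93, -0.853]
contact_force: [0.3, -0.5, -5.6]
opening: 0.0384
t: 9.65
tool_pos: [0.5688, -0.1757, 0.1711]
tool_rot: [1.429, 0.746, -0.886]
contact_force: [-0.1, 0.1, -5.1]
opening: 0.0381
[-0.532 -0.376  2.1    0.245  0.941 -0.553] [ 0.012 -0.005 -0.016  0.    -0.005 -0.003]
underside xyz mm [ 6.9  2.4 87. ] toolx [ 0.003  0.005 -1.   ] ang y 3.63 F(stand axes) [-2.6  0.1 -4.4] open 0.0381
n 1 rot total [ 0.   -0.24 -0.25] per row [ 0.001 -0.244 -0.251] shift total(mm) [17.4 -7.8  2.1]
[[0.0174, -0.0078, 0.0021], [0.001, -0.244, -0.251]]
```

View pics/j_wrist.png

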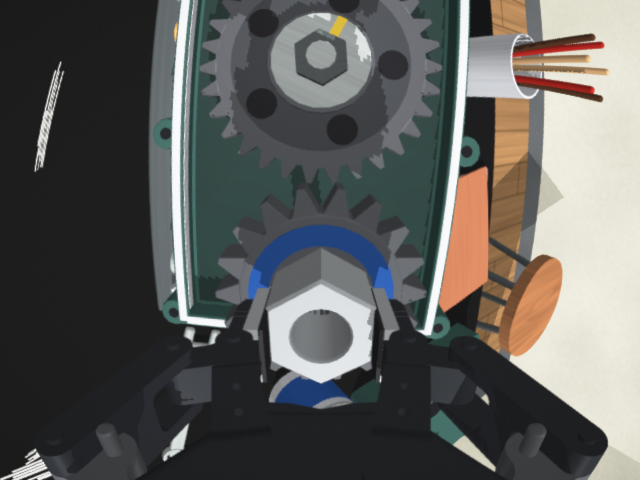

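The view from the big gear's side is good: big gear at the top centred near (320,60), the held pinion at (320,300). I'll check the gearbox model against this second view.

```bash
cat > fit2.py <<'E'
from h import *
from scipy.optimize import minimize
def pose(p):
    T=np.eye(4);T[:3,:3]=R.from_euler('z',p[3]).as_matrix()@A0;T[:3,3]=p[:3];return T
def bigT(p,ph):
    T=pose(p).copy(); T[:3,3]=T[:3,3]+T[:3,1]*.121; T[:3,:3]=T[:3,:3]@R.from_euler('z',ph).as_matrix(); return T
def gearmask(c,p,ph):
    a=np.zeros((480,640),np.uint8); T=bigT(p,ph)
    for z in np.linspace(0.0,.02,4): fill(a,c,P3(T,BIG,z))
    return a
E
python3 - <<'E'
from fit2 import *
im=cv2.imread("pics/j_wrist.png"); o=ctrl.get_obs(); c=cam("wrist",o)
x=np.load("stand.npy")
b,g,r=[im[:,:,i].astype(int) for i in range(3)]
gm=((g-r)<7).astype(np.uint8)
box=np.zeros_like(gm); cv2.circle(box,(321,62),124,1,-1); box[172:]=0; box[:,:193]=0; box[:,447:]=0
cv2.imwrite("pics/j_gm.png",(gm*box)[:200]*255)
def obj(p): 
    a=gearmask(c,p[:4],p[4])&box; m=gm&box; return (a^m).sum()/(a|m).sum()
print("before",obj(x))
x0=x.copy(); sc=np.array([.004,.004,.004,.02,.02])
for it in range(3):
    r_=minimize(lambda d:obj(x0+d*sc),np.zeros(5),method="Nelder-Mead",options=dict(initial_simplex=np.r_[np.zeros((1,5)),np.eye(5)],maxiter=300)); x0=x0+r_.x*sc
print("after",x0,np.degrees(x0[3:]),r_.fun); Rh=pose(x)[:3,:3]; print("shift in stand axes mm",(Rh.T@(x0[:3]-x[:3])*1000).round(2), "big centre shift",(Rh.T@(bigT(x0[:4],0)[:3,3]-bigT(x[:4],0)[:3,3])*1000).round(2))
np.save("stand2.npy",x0)
z=im.copy()
for xx,col in ((x,(0,0,255)),(x0,(0,255,0))):
    q=np.array([proj(c,a) for a in P3(bigT(xx[:4],xx[4]),BIG,.02)]); cv2.polylines(z,[np.round(q*16).astype(np.int32)],True,col,1,shift=4)
cv2.imwrite("pics/j_fit.png",cv2.resize(z[:220,190:455],None,fx=2.7,fy=2.7))
E
```

```text
before 0.060085964132206904
after [ 0.60221046 -0.18308414  0.09998051 -0.1337823   0.06214331] [-7.66516093  3.56054955] 0.05705955851728446
shift in stand axes mm [ 0.85  0.27 -0.43] big centre shift [ 0.23  0.26 -0.07]
```

View pics/j_fit.png

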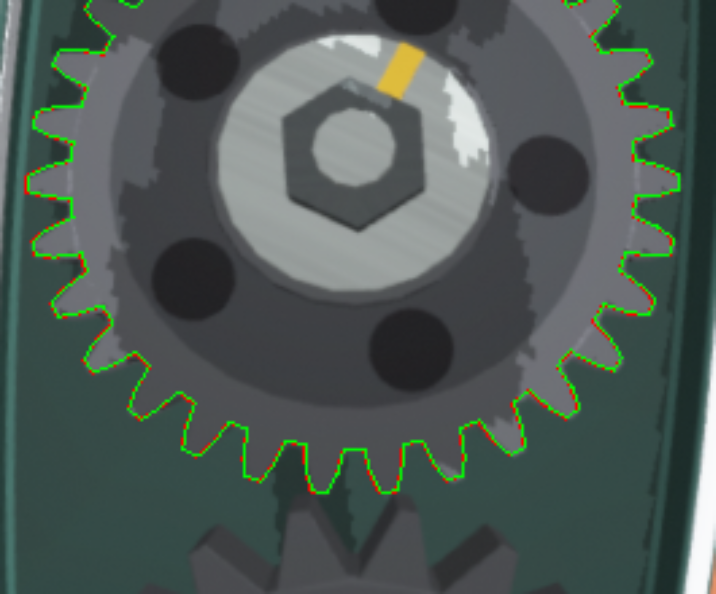

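Both views agree to under 1 mm. I'll centre over the stud, just above its tip, and check.

```bash
python3 -m handwheel '[[0.03,[0.006,-0.004,0.001],[0,-0.12,-0.12]],[0.03,[0.006,-0.0038,0.0011],[0,-0.12,-0.12]],[0.03,[0.004,0,0],[0,0,0]],[0.03,[0,0,0],[0,0,0]],[0.03,[0,0,0],[0,0,0]],[0.03,[0,0,0],[0,0,0]]]'
python3 - <<'E'
from h import *
where()
x=np.load("stand.npy")*.5+np.load("stand2.npy")*.5
plan(*target(.050,x=x),maxd=.02)
im=ctrl.get_image("scene")[:,:,::-1]; cv2.imwrite("pics/k_z.png",cv2.resize(im[220:330,220:350],None,fx=5,fy=5,interpolation=cv2.INTER_CUBIC))
E
```

```text
t: 10.2
tool_pos: [0.5707, -0.1799, 0.1555]
tool_rot: [1.426, 0.742, -0.891]
contact_force: [0.0, -0.5, -5.2]
opening: 0.0384
underside xyz mm [ 1.2 -1.4 72.3] toolx [ 0.003 -0.002 -1.   ] ang y 3.59 F(stand axes) [-2.6 -0.5 -4.6] open 0.0384
n 2 rot total [-0.22  0.19 -0.14] per row [-0.108  0.095 -0.071] shift total(mm) [22.5 -0.7 -1.6]
[[0.0113, -0.0004, -0.0008], [-0.108, 0.095, -0.071]]
[[0.0113, -0.0004, -0.0008], [-0.108, 0.095, -0.071]]
```

View pics/k_z.png

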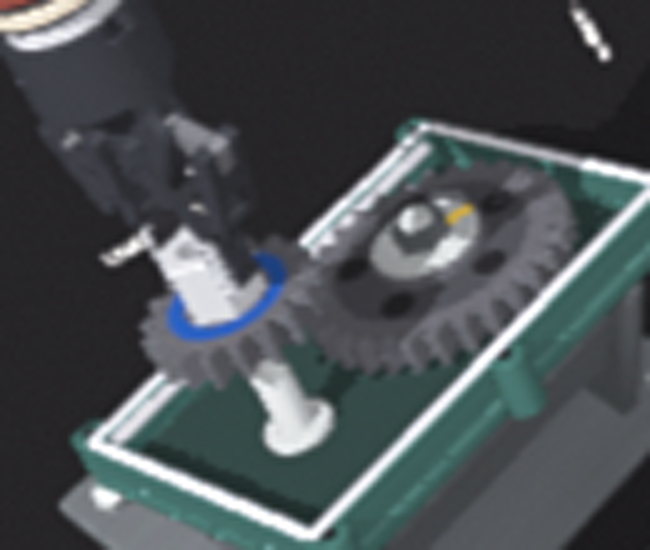

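Seen from the side, the pinion hangs right over the stud. Lowering it gently onto the nose.

```bash
python3 -m handwheel '[[0.03,[0.005,-0.0006,-0.0008],[0,0,0]],[0.03,[0.005,-0.0005,-0.0007],[0,0,0]],[0.03,[0.005,0,0],[0,0,0]],[0.03,[0.005,0,0],[0,0,0]],[0.03,[0,0,0],[0,0,0]],[0.03,[0,0,0],[0,0,0]]]'
python3 - <<'E'
from h import *
o=ctrl.get_obs(); where(o); print(o["wrist_torque"].round(2))
x=np.load("stand.npy")*.5+np.load("stand2.npy")*.5
plan(*target(.030,x=x),maxd=.03)
E
```

```text
t: 10.75
tool_pos: [0.5794, -0.1796, 0.1366]
tool_rot: [1.427, 0.743, -0.892]
contact_force: [-0.4, -0.2, -5.5]
opening: 0.0379
underside xyz mm [-0.8  0.1 51.6] toolx [ 0.001 -0.001 -1.   ] ang y 3.57 F(stand axes) [-3.  -0.3 -4.6] open 0.0379
[0.11 0.75 0.02]
n 1 rot total [-0.23  0.16 -0.06] per row [-0.234  0.159 -0.059] shift total(mm) [21.8  1.2  0. ]
[[0.0218, 0.0012, 0.0], [-0.234, 0.159, -0.059]]
```

```bash
python3 -m handwheel '[[0.03,[0.004,0.0006,0],[0,0,0]],[0.03,[0.004,0.0004,0],[0,0,0]],[0.03,[0.004,0,0],[0,0,0]],[0.03,[0.004,0,0],[0,0,0]],[0.03,[0.003,0,0],[0,0,0]],[0.03,[0,0,0],[0,0,0]],[0.03,[0,0,0],[0,0,0]]]'
python3 - <<'E'
from h import *
o=ctrl.get_obs(); where(o); print(o["wrist_torque"].round(2))
im=ctrl.get_image("wrist")[:,:,::-1]; cv2.imwrite("pics/l_z.png",cv2.resize(im[100:300,200:440],None,fx=3,fy=3))
E
```

```text
t: 11.33
tool_pos: [0.5898, -0.1812, 0.121]
tool_rot: [1.426, 0.742, -0.892]
contact_force: [-1.4, -1.9, -6.6]
opening: 0.0379
underside xyz mm [ 0.5 -0.1 32.8] toolx [ 0.002 -0.002 -1.   ] ang y 3.58 F(stand axes) [-4.3 -2.  -5.2] open 0.0379
[-0.17  1.04 -0.16]
```

View pics/l_z.png

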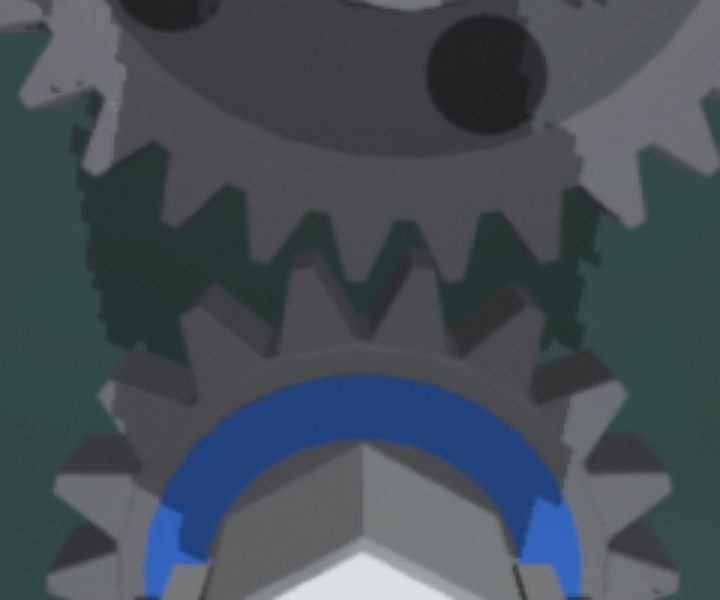

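The pinion is on the stud, 33 mm above the shoulder, with a side force of about 2 N. Its teeth at (305,255) and (425,260) point into the big gear's gaps at (308,…) and (405,…). Continuing slowly past the gear face at 20 mm.

```bash
python3 -m handwheel '[[0.03,[0.004,0,0],[0,0,0]],[0.03,[0.004,0,0],[0,0,0]],[0.03,[0.003,0,0],[0,0,0]],[0.03,[0.003,0,0],[0,0,0]],[0.03,[0.002,0,0],[0,0,0]],[0.03,[0,0,0],[0,0,0]],[0.03,[0,0,0],[0,0,0]]]'
python3 - <<'E'
from h import *
o=ctrl.get_obs(); where(o); print(o["wrist_torque"].round(2))
E
```

```text
t: 11.97
tool_pos: [0.5978, -0.1825, 0.1072]
tool_rot: [1.426, 0.742, -0.892]
contact_force: [-1.2, -3.2, -8.6]
opening: 0.0386
underside xyz mm [ 0.6 -0.2 16.9] toolx [ 0.002 -0.002 -1.   ] ang y 3.58 F(stand axes) [-5.  -3.3 -7.1] open 0.0386
[-0.39  1.29 -0.36]
```

```bash
python3 -m handwheel '[[0.03,[0.003,-0.0003,0.0004],[0,0,0]],[0.03,[0.003,-0.0002,0.0003],[0,0,0]],[0.03,[0.003,0,0],[0,0,0]],[0.03,[0.002,0,0],[0,0,0]],[0.03,[0,0,0],[0,0,0]],[0.03,[0,0,0],[0,0,0]]]'
python3 - <<'E'
from h import *
o=ctrl.get_obs(); where(o); print(o["wrist_torque"].round(2))
im=ctrl.get_image("wrist")[:,:,::-1]; cv2.imwrite("pics/m_z.png",cv2.resize(im[100:300,200:440],None,fx=3,fy=3))
E
```

```text
t: 12.47
tool_pos: [0.6031, -0.1836, 0.0979]
tool_rot: [1.427, 0.742, -0.891]
contact_force: [-0.8, 0.4, -7.3]
opening: 0.0385
underside xyz mm [ 0.7 -0.6  6.1] toolx [ 0.003 -0.001 -1.   ] ang y 3.57 F(stand axes) [-4.4  0.3 -5.9] open 0.0385
[0.23 1.02 0.  ]
```

View pics/m_z.png

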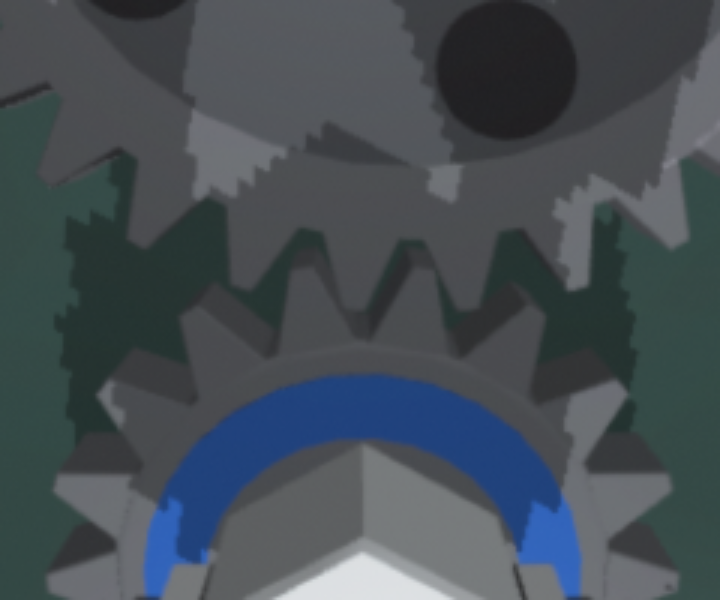

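It's meshed cleanly and the hand hasn't shifted. About 6 mm remain, so I'll ease down until the shoulder pushes back.

```bash
python3 -m handwheel '[[0.03,[0.002,-0.0002,0],[0,0,0]],[0.03,[0.002,0,0],[0,0,0]],[0.03,[0.0015,0,0],[0,0,0]],[0.03,[0,0,0],[0,0,0]],[0.03,[0,0,0],[0,0,0]]]'
python3 - <<'E'
from h import *
o=ctrl.get_obs(); where(o); print(o["wrist_torque"].round(2))
E
```

```text
t: 12.93
tool_pos: [0.6054, -0.1843, 0.094]
tool_rot: [1.426, 0.742, -0.891]
contact_force: [-8.9, 2.0, -0.2]
opening: 0.0383
underside xyz mm [ 0.7 -0.9  1.5] toolx [ 0.002 -0.002 -1.   ] ang y 3.6 F(stand axes) [-8.   0.8  4.3] open 0.0383
[0.34 1.66 0.02]
```

```bash
python3 -m handwheel '[[0.03,[0.001,-0.0004,0],[0,0,0]],[0.03,[0,0,0],[0,0,0]],[0.03,[0,0,0],[0,0,0]]]'
python3 - <<'E'
from h import *
o=ctrl.get_obs(); where(o); print(o["wrist_torque"].round(2))
im=ctrl.get_image("wrist")[:,:,::-1]; cv2.imwrite("pics/n_wrist.png",im)
im=ctrl.get_image("scene")[:,:,::-1]; cv2.imwrite("pics/n_z.png",cv2.resize(im[220:330,220:350],None,fx=5,fy=5,interpolation=cv2.INTER_CUBIC))
E
```

```text
t: 13.18
tool_pos: [0.6054, -0.1843, 0.094]
tool_rot: [1.426, 0.743, -0.891]
contact_force: [-17.2, 4.1, 8.6]
opening: 0.038
underside xyz mm [ 0.8 -0.9  1.5] toolx [ 0.002 -0.001 -1.   ] ang y 3.63 F(stand axes) [-10.9   1.7  16.3] open 0.038
[0.57 2.27 0.06]
```

View pics/n_wrist.png

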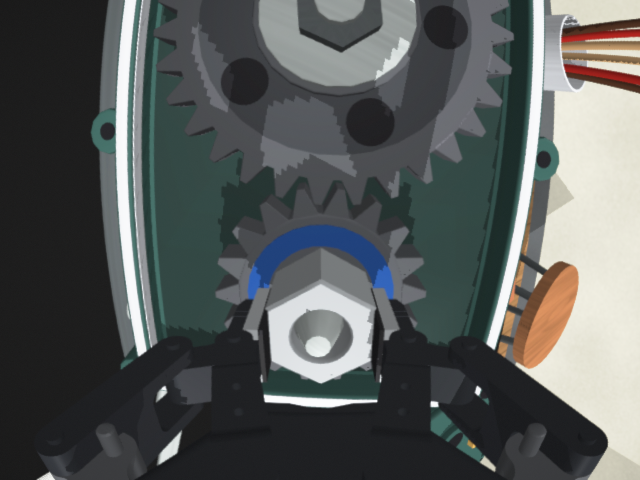

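View pics/n_z.png

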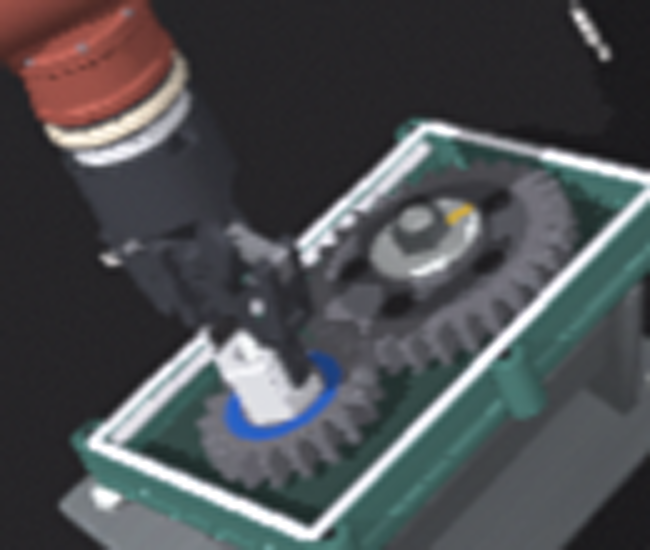

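It's home: a 1 mm further command gave no motion, only about 20 N of axial reaction. The stud's tip shows in the bore at (318,346), proud of the boss as it should be. I'll ease the preload a little, then start turning.

```bash
python3 -m handwheel '[[0.03,[-0.0007,-0.0005,0.0002],[0,0,0]],[0.03,[0,0,0],[0,0,0]],[0.03,[0,0,0],[2,0,0]],[0.03,[0,0,0],[4,0,0]],[0.03,[0,0,0],[4,0,0]],[0.03,[0,0,0],[4,0,0]],[0.03,[0,0,0],[4,0,0]],[0.03,[0,0,0],[0,0,0]],[0.03,[0,0,0],[0,0,0]]]'
python3 - <<'E'
from h import *
o=ctrl.get_obs(); where(o); print(o["wrist_torque"].round(2),o["q"].round(3))
E
```

```text
t: 14.03
tool_pos: [0.6045, -0.1848, 0.0935]
tool_rot: [1.7, 0.62, -1.041]
contact_force: [-13.2, 1.2, 3.7]
opening: 0.0381
underside xyz mm [-0.4 -1.6  1.5] toolx [ 0.002 -0.002 -1.   ] ang y -14.36 F(stand axes) [-9.6 -0.6  9.8] open 0.0381
[ 0.22  2.03 -0.01] [-0.505 -0.183  2.083  0.259  0.762 -0.258]
```

```bash
python3 -m handwheel '[[0.03,[0,0,0],[4,0,0]],[0.03,[0,0,0],[4.5,0,0]],[0.03,[0,0,0],[4.5,0,0]],[0.03,[0,0,0],[4.5,0,0]],[0.03,[0,0,0],[4.5,0,0]],[0.03,[0,0,0],[4.5,0,0]],[0.03,[0,0,0],[4.5,0,0]],[0.03,[0,0,0],[4.5,0,0]],[0.03,[0,0,0],[4,0,0]],[0.03,[0,0,0],[3,0,0]]]'
python3 -m handwheel '[[0.03,[0,0,0],[0,0,0]],[0.03,[0,0,0],[0,0,0]],[0.03,[0,0,0],[0,0,0]]]'
python3 - <<'E'
from h import *
o=ctrl.get_obs(); where(o); print(o["wrist_torque"].round(2),o["q"].round(3))
im=ctrl.get_image("wrist")[:,:,::-1]; cv2.imwrite("pics/o_wrist.png",im)
im=ctrl.get_image("scene")[:,:,::-1]; cv2.imwrite("pics/o_z.png",cv2.resize(im[220:330,220:350],None,fx=5,fy=5,interpolation=cv2.INTER_CUBIC))
print([(round(d["score"],2),np.round(d["centre"],1)) for d in ctrl.tip_of("shaft_mark","scene")])
E
```

```text
t: 14.87
tool_pos: [0.6038, -0.1846, 0.093]
tool_rot: [2.326, 0.231, -1.376]
contact_force: [-16.8, 1.0, 5.9]
opening: 0.0383
t: 15.12
tool_pos: [0.6039, -0.1846, 0.0931]
tool_rot: [2.325, 0.232, -1.375]
contact_force: [-16.6, 1.9, 5.8]
opening: 0.0382
underside xyz mm [-1.4 -1.3  1.5] toolx [ 0.    -0.002 -1.   ] ang y -56.83 F(stand axes) [-11.6  -0.4  13.4] open 0.0382
[0.25 2.37 0.03] [-0.505 -0.184  2.083  0.259  0.763  0.483]
[(0.54, array([260.2, 307.3])), (0.43, array([287.7, 268.3]))]
```

View pics/o_wrist.png

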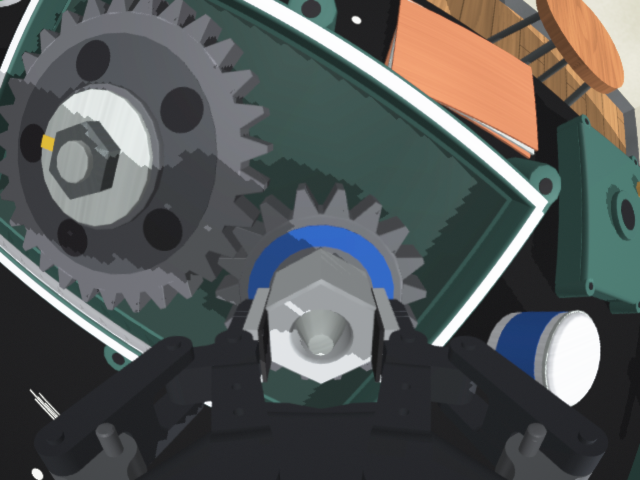

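View pics/o_z.png

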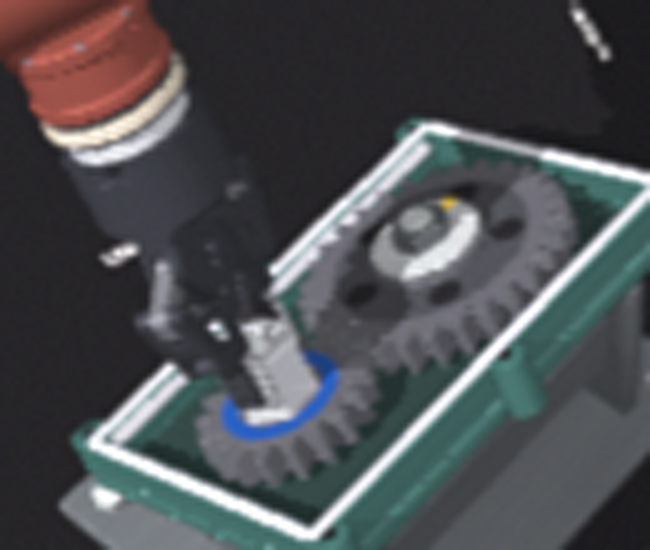

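The yellow mark moved (scene crop (460,213) → (449,203)) and the big gear's holes turned with it. I'll quantify the turn from the wrist views before letting go.

```bash
python3 - <<'E'
from fit2 import *
x=np.load("stand.npy"); T=pose(x); 
def ang(c,u,v,h=.03):
    o,d=ray(c,u,v); n=T[:3,2]; P0=T[:3,3]+h*n+.121*T[:3,1]
    P=o+d*((P0-o)@n)/(d@n); q=T[:3,:3].T@(P-P0); return np.degrees(np.arctan2(q[1],q[0])),np.hypot(q[0],q[1])*1000
v=np.load("c_obs.npy"); 
print("before",ang(cam("wrist",dict(tool_pos=v[:3],tool_rot=v[3:])),428,218))
print("after",ang(cam("wrist",ctrl.get_obs()),48,143))
E
```

```text
before (np.float64(68.03491237221877), np.float64(26.230107104020853))
after (np.float64(104.54026983956416), np.float64(27.810479033498513))
```

The mark went from 68.0° to 104.5°, so the big gear turned about 36.5°, as expected for 60° of pinion turn. Easing the preload, then releasing and withdrawing along the stud axis.

```bash
python3 -m handwheel '[[0.03,[-0.0006,0,0],[0,0,0]],[0.03,[0,0,0],[0,0,0]],[0.045,[0,0,0],[0,0,0]],[0.06,[0,0,0],[0,0,0]],[0.0854,[0,0,0],[0,0,0]],[0.0854,[0,0,0],[0,0,0]],[0.0854,[0,0,0],[0,0,0]],[0.0854,[0,0,0],[0,0,0]]]'
python3 - <<'E'
from h import *
o=ctrl.get_obs(); where(o); cv2.imwrite("pics/p_wrist.png",ctrl.get_image("wrist")[:,:,::-1])
E
```

```text
t: 15.93
tool_pos: [0.6051, -0.1846, 0.0938]
tool_rot: [2.328, 0.229, -1.371]
contact_force: [0.8, 0.2, -0.5]
opening: 0.0856
underside xyz mm [-0.  -1.   1.5] toolx [ 0.004 -0.002 -1.   ] ang y -56.91 F(stand axes) [ 0.4  0.3 -0.8] open 0.0856
```

View pics/p_wrist.png

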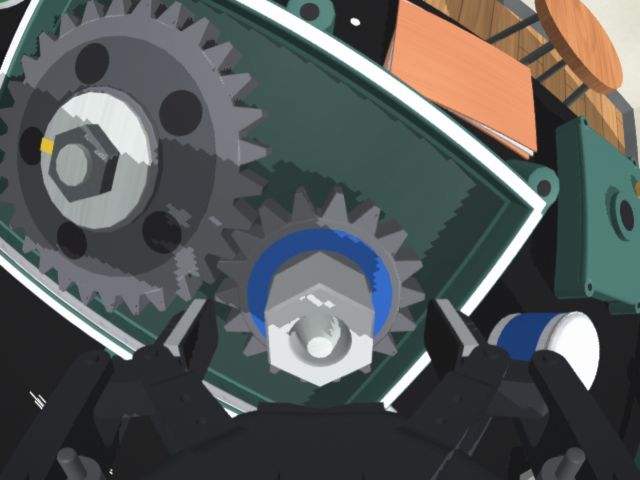

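The fingers are open (pads at columns 205 and 435) and clear of the boss, and the pinion is still seated. Withdrawing along the axis.

```bash
python3 -m handwheel '[[0.0854,[-0.008,0,0],[0,0,0]],[0.0854,[-0.015,0,0],[0,0,0]],[0.0854,[-0.025,0,0],[0,0,0]],[0.0854,[-0.03,0,0],[0,0,0]],[0.0854,[-0.03,0,0],[0,0,0]],[0.0854,[-0.02,0,0],[0,0,0]],[0.0854,[0,0,0],[0,0,0]],[0.0854,[0,0,0],[0,0,0]],[0.0854,[0,0,0],[0,0,0]],[0.0854,[0,0,0],[0,0,0]]]'
python3 - <<'E'
from fit2 import *
o=ctrl.get_obs(); im=ctrl.get_image("wrist")[:,:,::-1].copy(); c=cam("wrist",o); print(o["contact_force"])
x=np.load("stand.npy"); T=pose(x)
for h,col in ((0,(0,255,0)),(.02,(0,0,255))):
  for ph in [-57]:
    Tp=T.copy(); Tp[:3,:3]=T[:3,:3]@R.from_euler('z',ph,degrees=True).as_matrix(); Tp[:3,3]+=h*T[:3,2]
    for poly,z in ((PIN,.02),(HEX,.056)):
        q=np.array([proj(c,a) for a in P3(Tp,poly,z)]); cv2.polylines(im,[np.round(q*16).astype(np.int32)],True,col,1,shift=4)
cv2.imwrite("pics/q_wrist.png",im)
s=ctrl.get_image("scene")[:,:,::-1]; cv2.imwrite("pics/q_scene.png",s)
E
```

```text
t: 16.82
tool_pos: [0.5403, -0.1747, 0.2016]
tool_rot: [2.327, 0.232, -1.376]
contact_force: [0.4, 0.3, -0.7]
opening: 0.0851
[ 0.369709    0.26890829 -0.68287425]
```

View pics/q_wrist.png

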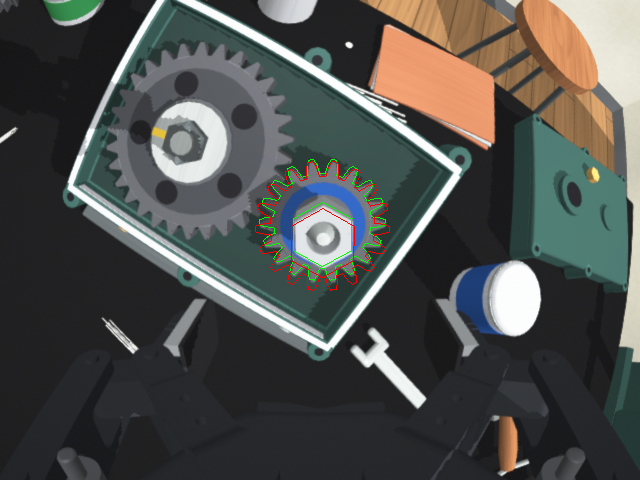

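View pics/q_scene.png

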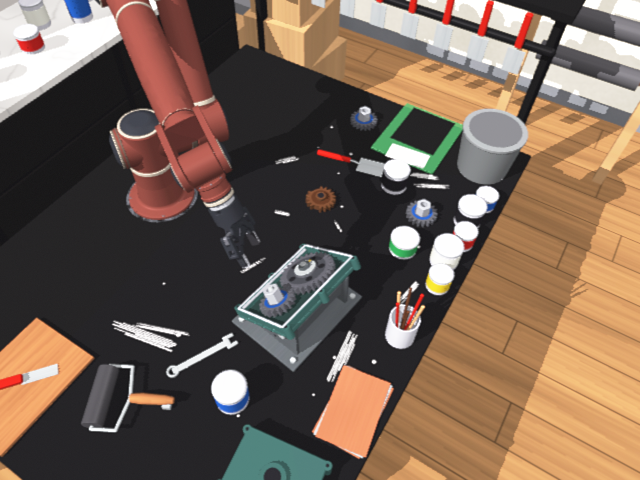

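The outline drawn for the home position (green) fits the pinion, and the outline 20 mm higher (red) does not. All bystanders are in their original places in the scene picture, and the robot is clear. One quick numeric check of the seat, then I'll hand in.

```bash
python3 - <<'E'
from fit2 import *
o=ctrl.get_obs(); im=ctrl.get_image("wrist"); c=cam("wrist",o); x=np.load("stand.npy"); T=pose(x)
ms=ctrl.silhouettes("pinion_center","wrist"); m=[k for k in ms if abs(k["box"][0]-322)<30]
if m:
    m=m[0]["mask"].astype(np.uint8)
    def obj(d):
        Tp=T.copy(); Tp[:3,:3]=T[:3,:3]@R.from_euler('z',d[3]*5-57,degrees=True).as_matrix(); Tp[:3,3]+=T[:3,:3]@(d[:3]*.004)
        a=pinmask(c,Tp); return -(a&m).sum()/(a|m).sum()
    r=minimize(obj,np.zeros(4),method="Nelder-Mead",options=dict(initial_simplex=np.r_[np.zeros((1,4)),np.eye(4)])); print("offset mm",(r.x[:3]*4).round(2),r.fun)
ctrl.finish_job()
E
```

```text
offset mm [ 85.9   53.05 -51.74] 0.0
the job is handed in; nothing more can be done<stdin>:8: RuntimeWarning: overflow encountered in scalar negative
```

I put the pinion on its stud and slid it home in mesh. I then turned it about 60° by its hexagon, let go, backed the arm clear and handed the job in at about 17 s of the 51 allowed. No verdict was reported.

- **Which pinion:** I used the blue-faced one nearest the base, at about (0.621, 0.267).
- **First grasp:** it closed in the air just above the boss. The pictures show the finger tips about 40 mm behind the stated TCP. I opened, went lower and gripped the flats at a 38 mm opening, without touching anything else.
- **Fit:** the teeth were aligned from the pictures, so they went into mesh without any rocking. The reaction at the shoulder stayed around 20 N.
- **Seated home:** a further 1 mm command against the shoulder gave no motion. After release, the outline drawn for the home position matched the pinion in the wrist picture. My pose readings gave the underside 1.5 mm above the shoulder, within my measuring error.
- **Turn:** the tool turned the pinion about 60°. The yellow mark went from 68.0° to 104.5°, so the big gear turned about 36.5°, against 20° needed.
- **Bystanders:** by eye, the scene picture shows them all where they were.
- **Failed check:** my last numeric fit of the seated pinion hit an overflow bug in my script, so its printed offset means nothing. I handed in during that same script, so the final seat rests on the outline match and the contact evidence above.

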